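# Load the rotation bench with the steel-filled rotors

## Robot

A 6-joint arm with a two-finger parallel gripper is mounted at the origin on the work surface. World frame = base frame: x ahead of the robot, y to its left, z up, the work surface at z = 0. Lengths are in mm, angles in rad, forces in N, time in s.
With the tool pointing down it reaches from about 250 to 775 mm from the base axis. Payload 4 kg.
Tool frame: the origin (TCP) lies between the finger pads; the fingertips stand 25 mm ahead of it and the grasp point (between the pads) lies 6 mm ahead of it; z points along the fingers, y is the line along which they close (so a half turn about z gives the same grasp; the last joint's range is limited). The gripper opens to 85 mm and grips with 20 to 120 N. Pads are 22 mm wide; open, the fingers measure 114 mm over their backs; the gripper's body (76 mm by 85 mm) begins 54 mm behind the grasp point. The pads swing forward as they close: fully open they stand 13 mm farther back than shut.
Start: joints at [-1.205, 0.087, 1.371, -0, 1.684, -0.103], TCP at [248.498, -490.677, 256.341] pointing down, gripper open.
Joint ranges: [-3.1, 3.1], [-0.76, 2.03], [0.27, 2.55], [-1.08, 4.22], [0.17, 2.65], [-2.57, 2.57]. Speed limits (rad/s): [2.79, 2.79, 3.14, 3.14, 3.14, 3.14].

## Interface

Orientations are given as a unit quaternion [w, x, y, z].
In Python, from rig import manip, read_camera, spot_in, pinpoint gives the robot as it stands.
- The arm moves only by the tool jog_arm, never from a script. Its argument "rows" is a list of rows, each an object of numbers: "grip": the gripper's target within -1 to 1 (fully open at 1, half-way at 0, shut at -1); "tx", "ty", "tz": the shift along the tool's x, y, z in units of 0.2 m (1.0 is 0.2 m); "wx", "wy", "wz": the turn, a rotation vector about the tool's x, y, z in units of 90 degrees (1.0 is 90 degrees). A call has 1 to 20 rows; each row is the pose to reach, as a shift and turn from the pose commanded when the call began, along the tool's axes at that moment; what a row does not reach only later rows make up. A row lasts 1/10 s, in which the tool goes at most 50 mm and 8.59 degrees, less where a joint would pass 70% of its speed; a pose out of reach is approached as far as the arm can. A call with a number of a shift or a turn outside -1 to 1 is refused whole. A call with a gripper value outside its range is refused whole. The fingers move at their own pace and stop on an object; "grip_force" is the grip in N (left out, the last holds). Time passes only in rows, so rows that repeat a pose let the fingers close. It gives the time, the measured TCP pose, the force and the opening at its end, in the units of the state.
- manip.read_state(): the state, without advancing time (a new reading comes with each control period).
- read_camera(name): name is "side" or "top" or "wrist"; returns a dict with "frame" (400x640x3 uint8, blue, green, red), "K" (3x3 intrinsics, pixels), "world_from_camera" (4x4, takes a point from camera to world coordinates); the wrist camera has in their place "tool_from_camera" (4x4, takes a point from camera to tool coordinates, whose origin is the TCP and whose axes are the flange's). Camera axes: x right, y up, looking along -z (the intrinsics and any distortion apply to the point x, -y, -z); pixel columns grow to the right and rows downward; lengths in mm; the calibration is good to about 2 mm. A picture is of the moment at which its call begins: read the wrist's pose just before it. There is no depth.
- manip.hand_in(): hands the job in, once; it reports no verdict.
Trained networks look in a picture, given as the dict that the camera call returned (one of the last four; its "shot" number tells which), for a name from the list of things; names that differ only in an ending like _2 or _b are one class to them, and where a whole thing is asked for, a point or a joint stands for the part that bears it (a point fixed in the world has none). Each returns a list of dicts, best first, with "confidence" (0 to 1); they miss things now and then, are a little off and sometimes report something else, mostly with a low value. They report only what shows in the picture. A call takes as long as a camera call. They do not tell look-alikes from the thing itself.
- spot_in(picture, label): "box" ([left, top, width, height] as shares, 0 to 1, of the picture: columns of its width, rows of its height, round what is visible of it).
- pinpoint(picture, label): "centre" ([row, column] as shares, 0 to 1, of the picture: columns of its width, rows of its height: a listed point, or the origin of a listed thing).
The state is a dict: "t": time; "joints": joint angles; "joint_vel": joint speeds; "joint_torque": joint torques, N m; "ee_pos": TCP position; "orientation": TCP orientation; "ft_force": force on the tool from outside, world axes, zero at the start; "moment": the same for the moment, N m; "grip_width": opening from 0.0 (shut) to 1.0 (fully open).
Only numpy, scipy, OpenCV 4.12 (cv2) and the standard library are available. Lean on these libraries where they do the work, as an engineer would, in place of code of your own. Each camera call takes 0.05 s, during which the arm holds its last target. There are 200 camera calls.

## Task

The blue rotors look alike, but some are filled with steel and some are hollow: lift each one to feel which. Fit every steel-filled rotor on a free spindle of the white rotation bench, rocking it until the splines mesh and it sits fully home on its seat, and lay every hollow one flat in the green tray; only then push the red lock lever right over, away from you. Leave the glassware and other things on the table where they are.

Things in the scene. Friction and masses are not known exactly. Their poses are not given: they have to be found in the camera images.
- rotor_a: Rotor, all look alike, may be absent: blue disc 80 wide, 16 thick, on it an aluminium hexagon hub 44 across flats, 24 tall (whole height 40). Splined bore right through; slots have 1 play each side of a spindle tooth. Origin: centre of underside, z up. Hub flats face 0, 60, 120.. deg from its x; fits every 60 deg. Steel-filled (about 0.62 kg) or hollow (about 0.2 kg): felt by lifting only.
- rotor_b: Rotor, all look alike, may be absent: blue disc 80 wide, 16 thick, on it an aluminium hexagon hub 44 across flats, 24 tall (whole height 40). Splined bore right through; slots have 1 play each side of a spindle tooth. Origin: centre of underside, z up. Hub flats face 0, 60, 120.. deg from its x; fits every 60 deg. Steel-filled (about 0.62 kg) or hollow (about 0.2 kg): felt by lifting only.
- rotor_c: Rotor, all look alike, may be absent: blue disc 80 wide, 16 thick, on it an aluminium hexagon hub 44 across flats, 24 tall (whole height 40). Splined bore right through; slots have 1 play each side of a spindle tooth. Origin: centre of underside, z up. Hub flats face 0, 60, 120.. deg from its x; fits every 60 deg. Steel-filled (about 0.62 kg) or hollow (about 0.2 kg): felt by lifting only.
- rotor_d: Rotor, all look alike, may be absent: blue disc 80 wide, 16 thick, on it an aluminium hexagon hub 44 across flats, 24 tall (whole height 40). Splined bore right through; slots have 1 play each side of a spindle tooth. Origin: centre of underside, z up. Hub flats face 0, 60, 120.. deg from its x; fits every 60 deg. Steel-filled (about 0.62 kg) or hollow (about 0.2 kg): felt by lifting only.
- rotor_e: Rotor, all look alike, may be absent: blue disc 80 wide, 16 thick, on it an aluminium hexagon hub 44 across flats, 24 tall (whole height 40). Splined bore right through; slots have 1 play each side of a spindle tooth. Origin: centre of underside, z up. Hub flats face 0, 60, 120.. deg from its x; fits every 60 deg. Steel-filled (about 0.62 kg) or hollow (about 0.2 kg): felt by lifting only.
- seat_1 (a point): Centre of the flat round seat (54 wide) at a spindle's foot, 53 above the table; a home rotor's underside lies on it. Steel spindle: six teeth, 32 over tips, 5 wide, up to 26 above the seat; 20 thick core, its plain tapered nose ends 40 above the seat. Bore clears the core by 1.5. The teeth's angle differs, is not reported; held by 0.8 N m drag. An unmeshed rotor stands 26 too high.
- seat_2 (a point): Centre of the flat round seat (54 wide) at a spindle's foot, 53 above the table; a home rotor's underside lies on it. Steel spindle: six teeth, 32 over tips, 5 wide, up to 26 above the seat; 20 thick core, its plain tapered nose ends 40 above the seat. Bore clears the core by 1.5. The teeth's angle differs, is not reported; held by 0.8 N m drag. An unmeshed rotor stands 26 too high.
- seat_3 (a point): Centre of the flat round seat (54 wide) at a spindle's foot, 53 above the table; a home rotor's underside lies on it. Steel spindle: six teeth, 32 over tips, 5 wide, up to 26 above the seat; 20 thick core, its plain tapered nose ends 40 above the seat. Bore clears the core by 1.5. The teeth's angle differs, is not reported; held by 0.8 N m drag. An unmeshed rotor stands 26 too high.
- bench: White rotation bench, fixed: housing 120 by 400, 45 tall. Origin on the table below the middle spindle; the three spindles stand along its y axis at -110, 0 and +110 (seat_1, seat_2, seat_3), the lock lever at y = -200. Its -x side faces the robot.
- tray: Green tray, fixed, 220 (x) by 130 (y), walls 5 thick and 18 high, inner floor 5 above the table: room for two rotors side by side along x. Origin: centre of its underside.
- lock_lever (a joint): Angle of the red-knobbed lock lever: 0 leaning 0.5 rad towards the robot (bench -x), 1.0 leaning 0.5 rad away (bench +x), its stop. Stays where it is left; light, about 1 N at the knob.
- lock_lever_tip (a point): Centre of the lever's red ball knob, 26 wide, at the end of an 80 long rod of 10 diameter; upright it reaches 160 above the table. Easily knocked. The lever's pivot is 67 above the table, at bench x = 0, y = -200.
- cup: White paper cup, 68 wide, 75 tall, loose; leave alone. Origin: centre of the underside.
- beaker: Glass beaker, 72 wide, 95 tall, loose; leave alone. Origin: centre of the underside.
- jar: Amber jar with black cap, 60 wide, 90 tall, loose; leave alone. Origin: centre of the underside.
- marker: Blue marker lying on the table, 125 long (from origin along its x), 16 thick; leave alone.
- calculator: Black calculator 150 by 78 by 14, loose; leave alone. Origin: centre of the underside.
There are look-alikes about, which are no part of the job. Leave any brown look-alike of the rotor_d alone. Leave any yellow look-alike of the rotor_a alone.

How it is judged:
By the outcome, as a careful person would: the job done as asked, in the order asked, and still so for the second after the job is handed in, with the robot touching nothing.
Of rotor_a, rotor_b, rotor_c, rotor_d, rotor_e only 4 to 5 are there at a start; the rules pass over those that are not, and their reading is None.
At some moment in a run one of rotor_a, rotor_b, rotor_c, rotor_d, rotor_e may be knocked a few centimetres aside while the robot is not near it.
Once in a run the grip may slacken for a moment while it holds something.
It also fails if it takes over 210 s, if anything falls off the work surface, if the arm or the gripper's body presses on something with over 40 N, if the wrist force passes 120 N, or if a joint passes its speed limit or range.

## Working session

There is one attempt and no reset: what is moved stays moved. The work goes in short steps, Python scripts to look and compute and a tool call to move; the robot and the scene stay as the last step left them, time stands still between calls to the robot, and variables do not carry over. Pictures are saved under pics/ and viewed, on a budget of 14 in all, crops included, one or two more only if the job needs it, and the job is handed in when it is done.

Besides the shell and the picture viewer there is one more tool, called after ">>>" by a JSON object that holds its "name" and its "arguments", one argument or row to a line. jog_arm: Moves the arm, as the interface text tells. Shifts and turns lie within -1 to 1; 1 stands for 0.2 m of shift or 90 degrees of turn. Its arguments: {"type":"object","properties":{"rows":{"type":"array"},"grip_force":{"type":"number"}},"required":["rows"]}

```bash
ls; mkdir -p pics; python3 - <<'E'
from rig import manip, read_camera
import cv2
print(manip.read_state())
for n in("top","side","wrist"):
    p=read_camera(n); cv2.imwrite(f"pics/{n}0.png",p["frame"]); print(n,p["K"],p.get("world_from_camera",p.get("tool_from_camera")),[k for k in p])
E
```

```text
pics
{'t': 0.0, 'joints': array([-1.20508664e+00,  8.79509051e-02,  1.37227807e+00,  3.56037299e-06,
        1.68355375e+00, -1.03139706e-01]), 'joint_vel': array([ 0.00062297, -0.0002229 ,  0.00203424, -0.00156553, -0.00055445,
       -0.00066623]), 'joint_torque': array([-4.90722723e-04, -3.51867950e+01, -3.13274968e+01, -2.11157508e-04,
        1.08081533e-02,  3.03448701e-06]), 'ee_pos': array([ 248.34385518, -490.25144145,  255.12919435]), 'orientation': array([-1.08584356e-03,  9.72647507e-01,  2.32283509e-01, -1.41595204e-04]), 'ft_force': array([-0.01251928, -0.18827962,  0.3878827 ]), 'moment': array([ 0.01104299, -0.0481485 ,  0.01089578]), 'grip_width': 0.9964346688280191}
top [[471.65514066   0.         320.26437684]
 [  0.         471.65514066 196.82266486]
 [  0.           0.           1.        ]] [[-5.97859636e-02  9.74442258e-01 -2.16536195e-01  2.88111769e+02]
 [-9.98206865e-01 -5.77213462e-02  1.58525013e-02  4.14313634e+00]
 [ 2.94858645e-03  2.17095674e-01  9.76145878e-01  1.30095231e+03]
 [ 0.00000000e+00  0.00000000e+00  0.00000000e+00  1.00000000e+00]] ['frame
[... 226 characters left out ...]
5642e+02]
 [-7.17950553e-01 -4.35714151e-01  5.42862950e-01  7.53643294e+02]
 [ 6.35907229e-03  7.75732128e-01  6.31030290e-01  9.78298441e+02]
 [ 0.00000000e+00  0.00000000e+00  0.00000000e+00  1.00000000e+00]] ['frame', 'K', 'world_from_camera', 'shot']
wrist [[335.18057107   0.         316.71487361]
 [  0.         335.18057107 201.23623952]
 [  0.           0.           1.        ]] [[ 7.22316254e-04  9.66315058e-01  2.57361004e-01  6.47846312e+01]
 [ 9.99999507e-01 -8.73378980e-04  4.72656545e-04 -1.17129093e+00]
 [ 6.81508828e-04  2.57360535e-01 -9.66315213e-01 -1.17257684e+02]
 [ 0.00000000e+00  0.00000000e+00  0.00000000e+00  1.00000000e+00]] ['frame', 'K', 'tool_from_camera', 'shot']
```

View pics/top0.png

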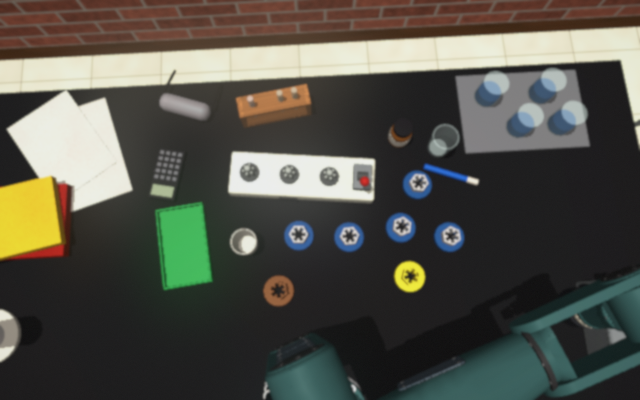

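View pics/side0.png

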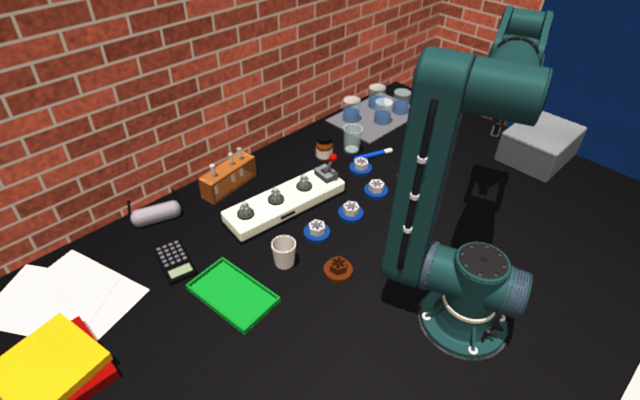

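```bash
cat > h.py <<'E'
from rig import manip, read_camera, spot_in, pinpoint
import numpy as np, cv2
from scipy.spatial.transform import Rotation as R
def tool():
    s=manip.read_state(); q=s["orientation"]; T=np.eye(4)
    T[:3,:3]=R.from_quat([q[1],q[2],q[3],q[0]]).as_matrix(); T[:3,3]=s["ee_pos"]; return T,s
def cam(n):
    T,s=tool(); p=read_camera(n); p["T"]=p["world_from_camera"] if n!="wrist" else T@p["tool_from_camera"]; return p
def ray(p,u,v):
    K=p["K"]; d=np.array([(u-K[0,2])/K[0,0],-(v-K[1,2])/K[1,1],-1.]); return p["T"][:3,3],p["T"][:3,:3]@d
def onz(p,u,v,z):
    o,d=ray(p,u,v); return o+d*(z-o[2])/d[2]
def proj(p,X):
    c=np.linalg.inv(p["T"])@np.append(X,1); K=p["K"]; return np.array([K[0,2]-K[0,0]*c[0]/c[2],K[1,2]+K[1,1]*c[1]/c[2]])
def tri(a,b):
    A=[];y=[]
    for p,u,v in(a,b):
        o,d=ray(p,u,v); d=d/np.linalg.norm(d); M=np.eye(3)-np.outer(d,d); A.append(M); y.append(M@o)
    X=np.linalg.lstsq(np.vstack(A),np.hstack(y),rcond=None)[0]
    return X, np.linalg.norm(proj(a[0],X)-a[1:])+np.linalg.norm(proj(b[0],X)-b[1:])
def px(c): return c["centre"][1]*640,c["centre"][0]*400
E
python3 - <<'E'
from h import *
t=cam("top"); s=cam("side")
for n in("rotor_a","seat_1","tray","lock_lever_tip","cup","bench"):
    print(n)
    P=[px(c)+(c["confidence"],) for c in pinpoint(t,n) if c["confidence"]>.3]; Q=[px(c)+(c["confidence"],) for c in pinpoint(s,n) if c["confidence"]>.3]
    for a in P:
        print(" top",np.round(a,2),np.round(onz(t,*a[:2],{"seat_1":53,"tray":0,"lock_lever_tip":150}.get(n,0)),0),[ (np.round(X,0),round(float(e),1)) for b in Q for X,e in[tri((t,*a[:2]),(s,*b[:2]))] if e<6])
E
```

```text
rotor_a
 top [347.78 238.92   0.95] [453. -86.   0.] [(array([456., -84.,  -4.]), 2.3), (array([ 500., -104., -326.]), 3.8), (array([425., -74., 197.]), 2.3)]
 top [398.59 231.08   0.77] [ 466. -229.    0.] [(array([ 469., -228.,   -3.]), 1.6)]
 top [448.58 236.68   0.74] [ 443. -366.    0.] []
 top [278.4  287.32   0.73] [333. 111.   0.] [(array([322.,  92., 197.]), 4.4), (array([329., 109.,  -9.]), 3.2)]
 top [413.57 186.6    0.72] [ 591. -283.    0.] [(array([ 669., -348., -311.]), 3.9), (array([ 806., -469., -877.]), 5.5), (array([ 590., -284.,    0.]), 0.8)]
 top [405.63 276.     0.6 ] [ 342. -236.    0.] []
 top [299.58 235.08   0.58] [472.  47.   0.] [(array([469.,  45.,  -2.]), 2.2)]
seat_1
 top [288.51 178.92   0.87] [620.  68.  53.] [(array([626.,  70.,  42.]), 2.2)]
 top [327.1  176.08   0.81] [622. -38.  53.] []
 top [249.79 168.12   0.64] [657. 172.  53.] [(array([661., 174.,  39.]), 0.0)]
tray
 top [185.28 245.     0.6 ] [463. 363.   0.] [(array([461., 361.,   1.]), 1.6)]
lock_lever_tip
 top [363.01 178.     0.61] [ 586. -125.  150.] [(array([ 586., -131.,  127.]), 4.3)]
cup
 top [243.01 243.6    0.68] [457. 204.   0.] [(array([453., 201.,   6.]), 2.8)]
bench
 top [288.  180.8   0.7] [629.  72.   0.] [(array([630.,  74.,   7.]), 2.3)]
```

```bash
cat >> h.py <<'E'
def go(x,y,z,phi,T=None):
    """units for a jog to TCP (x,y,z), tool down, x axis at yaw phi deg (mod 180 chosen nearest)"""
    if T is None: T,_=tool()
    f=np.radians(phi); c,s=np.cos(f),np.sin(f)
    D=np.array([[c,s,0],[s,-c,0],[0,0,-1.]])
    d=T[:3,:3].T@(np.array([x,y,z])-T[:3,3])/200; w=np.degrees(R.from_matrix(T[:3,:3].T@D).as_rotvec())/90
    return dict(zip(("tx","ty","tz","wx","wy","wz"),[round(float(v),4) for v in (*d,*w)]))
E
python3 -c "
from h import *
print(go(510,-180,280,0))"
```

```text
{'tx': 1.8683, 'ty': -0.795, 'tz': -0.1183, 'wx': 0.0001, 'wy': -0.0, 'wz': 0.2985}
```

>>> {"name": "jog_arm", "arguments": {
  "rows": [
    {"tx": 0.934, "ty": -0.4, "tz": -0.118, "grip": 1},
    {"tx": 0.934, "ty": -0.4, "tz": -0.118, "grip": 1},
    {"tx": 0.934, "ty": -0.4, "tz": -0.118, "grip": 1},
    {"tx": 0.934, "ty": -0.4, "tz": -0.118, "grip": 1},
    {"tx": 0.934, "ty": -0.4, "tz": -0.118, "grip": 1}
  ]
}}

```text
invalid input
```

>>> {"name": "jog_arm", "arguments": {
  "rows": [
    {"tx": 0.934, "ty": -0.395, "wz": 0.2985, "grip": 1},
    {"tx": 0.934, "ty": -0.395, "wz": 0.2985, "grip": 1},
    {"tx": 0.934, "ty": -0.395, "wz": 0.2985, "grip": 1},
    {"tx": 0.934, "ty": -0.395, "wz": 0.2985, "grip": 1},
    {"tx": 0.934, "ty": -0.395, "wz": 0.2985, "grip": 1},
    {"tx": 0.934, "ty": -0.395, "wz": 0.2985, "grip": 1},
    {"tx": 0.934, "ty": -0.395, "wz": 0.2985, "grip": 1}
  ]
}}

```text
invalid input
```

```bash
python3 - <<'E'
from h import *
import pickle
p=cam("wrist"); cv2.imwrite("pics/w1.png",p["frame"]); pickle.dump(p,open("w1.pkl","wb"))
T,s=tool(); print(s["t"],s["ee_pos"],s["joints"],s["ft_force"],s["moment"])
print(go(540,30,280,0))
E
```

```text
0.9 [ 248.5035655  -490.66973619  256.37424388] [-1.20508291e+00  8.71526886e-02  1.37068527e+00 -4.77211373e-06
  1.68361323e+00 -1.03106504e-01] [ 1.26323558 -0.18664242  0.45965235] [-0.03486194 -0.01118689  0.0028284 ]
{'tx': 2.4765, 'ty': -1.6639, 'tz': -0.1184, 'wx': 0.0001, 'wy': -0.0, 'wz': 0.2985}
```

View pics/w1.png

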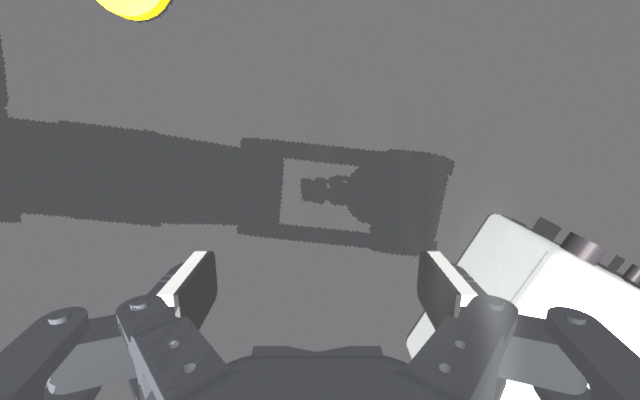

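>>> {"name": "jog_arm", "arguments": {
  "rows": [
    {"grip": 1, "tx": 0.934, "ty": -0.4, "tz": -0.118, "wx": 0, "wy": 0, "wz": 0},
    {"grip": 1, "tx": 0.934, "ty": -0.4, "tz": -0.118, "wx": 0, "wy": 0, "wz": 0},
    {"grip": 1, "tx": 0.934, "ty": -0.4, "tz": -0.118, "wx": 0, "wy": 0, "wz": 0},
    {"grip": 1, "tx": 0.934, "ty": -0.4, "tz": -0.118, "wx": 0, "wy": 0, "wz": 0},
    {"grip": 1, "tx": 0.934, "ty": -0.4, "tz": -0.118, "wx": 0, "wy": 0, "wz": 0}
  ]
}}

```text
t: 1.4
ee_pos: [382.1, -331.1, 281.4]
orientation: [0.0, 0.972, 0.236, 0.002]
ft_force: [-0.1, -0.4, 0.9]
grip_width: 1.0
```

>>> {"name": "jog_arm", "arguments": {
  "rows": [
    {"grip": 1, "tx": 0.934, "ty": -0.395, "tz": 0, "wx": 0, "wy": 0, "wz": 0.2985},
    {"grip": 1, "tx": 0.934, "ty": -0.395, "tz": 0, "wx": 0, "wy": 0, "wz": 0.2985},
    {"grip": 1, "tx": 0.934, "ty": -0.395, "tz": 0, "wx": 0, "wy": 0, "wz": 0.2985},
    {"grip": 1, "tx": 0.934, "ty": -0.395, "tz": 0, "wx": 0, "wy": 0, "wz": 0.2985},
    {"grip": 1, "tx": 0.934, "ty": -0.395, "tz": 0, "wx": 0, "wy": 0, "wz": 0.2985},
    {"grip": 1, "tx": 0.934, "ty": -0.395, "tz": 0, "wx": 0, "wy": 0, "wz": 0.2985},
    {"grip": 1, "tx": 0.934, "ty": -0.395, "tz": 0, "wx": 0, "wy": 0, "wz": 0.2985}
  ]
}}

```text
t: 2.1
ee_pos: [509.8, -180.5, 279.7]
orientation: [0.0, 1.0, 0.0, -0.0]
ft_force: [-1.1, -0.9, 0.5]
grip_width: 0.996
```

```bash
python3 - <<'E'
from h import *
import pickle
p=cam("wrist"); cv2.imwrite("pics/w2.png",p["frame"]); pickle.dump(p,open("w1.pkl","wb"))
T,s=tool(); print(s["t"],s["ee_pos"],s["joints"],s["ft_force"],s["moment"])
print(go(540,30,280,0))
E
```

```text
2.15 [ 509.44699022 -181.0121592   279.76963027] [-4.45717398e-01  6.32753192e-02  1.35016207e+00 -1.02089036e-03
  1.72844545e+00  1.12593531e+00] [-0.67755454 -0.30143231  0.06821939] [-0.03554173  0.03742699 -0.02088391]
{'tx': 0.1517, 'ty': -1.0552, 'tz': -0.0021, 'wx': 0.0005, 'wy': 0.0004, 'wz': -0.0006}
```

View pics/w2.png

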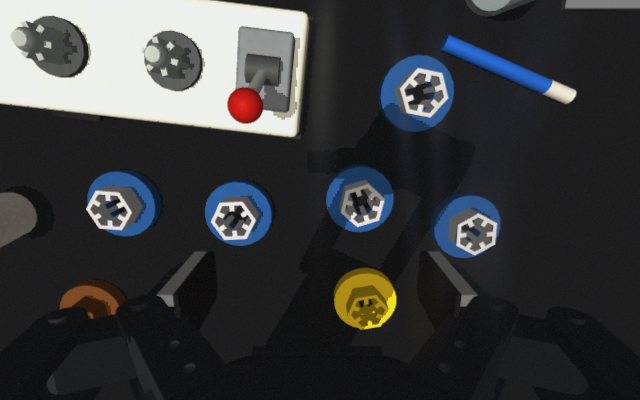

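>>> {"name": "jog_arm", "arguments": {
  "rows": [
    {"grip": 1, "tx": 0.15, "ty": -1.0, "tz": 0, "wx": 0, "wy": 0, "wz": 0},
    {"grip": 1, "tx": 0.15, "ty": -1.0, "tz": 0, "wx": 0, "wy": 0, "wz": 0},
    {"grip": 1, "tx": 0.15, "ty": -1.0, "tz": 0, "wx": 0, "wy": 0, "wz": 0},
    {"grip": 1, "tx": 0.15, "ty": -1.0, "tz": 0, "wx": 0, "wy": 0, "wz": 0},
    {"grip": 1, "tx": 0.15, "ty": -1.0, "tz": 0, "wx": 0, "wy": 0, "wz": 0},
    {"grip": 1, "tx": 0.15, "ty": -1.0, "tz": 0, "wx": 0, "wy": 0, "wz": 0}
  ]
}}

```text
t: 2.75
ee_pos: [539.8, 19.5, 280.0]
orientation: [0.001, 1.0, 0.0, -0.0]
ft_force: [-0.0, 1.0, -0.5]
grip_width: 1.002
```

```bash
cat >> h.py <<'E'
def rect(p,cx,cy,z,half=45,s=6):
    """metric top view at height z: rows -> -x? no: patch col=(x-cx+half)*s, row=(y-cy+half)*s"""
    W=np.float32([[cx+a*half,cy+b*half] for a,b in((-1,-1),(1,-1),(1,1),(-1,1))])
    I=np.float32([proj(p,np.array([*w,z])) for w in W]); n=int(2*half*s)
    return cv2.warpPerspective(p["frame"],cv2.getPerspectiveTransform(I,np.float32([[0,0],[n,0],[n,n],[0,n]])),(n,n),flags=cv2.INTER_CUBIC)
def hub(p,cx,cy,z=40,half=45,s=6):
    """hub top: centre (world), flat angle deg (mod 60), slot angle deg (mod 60), across-flats seen"""
    P=rect(p,cx,cy,z,half,s); h=cv2.cvtColor(P,cv2.COLOR_BGR2HSV)
    M=((h[...,1]<50)&(h[...,2]>205)).astype(np.uint8)
    M=cv2.morphologyEx(M,cv2.MORPH_CLOSE,np.ones((9,9),np.uint8)); n,L,S,C=cv2.connectedComponentsWithStats(M)
    if n<2: return None
    ok=[i for i in range(1,n) if S[i,4]>40*s*s*.5]
    if not ok: return None
    i=min(ok,key=lambda i:np.hypot(*(C[i]-half*s))); hull=cv2.convexHull(np.argwhere(L==i)[:,::-1].astype(np.int32))
    m=cv2.moments(hull); c=np.array([m["m10"],m["m01"]])/m["m00"]; q=(hull[:,0]-c)/s
    a=np.radians(np.arange(0,60,.5)); sup=lambda t:(q@np.array([np.cos(t),np.sin(t)])).max(0)
    w=[np.mean([sup(t+k*np.pi/3) for k in range(6)]) for t in a]; j=int(np.argmin(w))
    V=cv2.GaussianBlur(h[...,2],(0,0),3).astype(float); t=np.radians(np.arange(360)); 
    H=sum(np.sum(cv2.remap(V.astype(np.float32),(c[0]+r*s*np.cos(t)).astype(np.float32)[None],(c[1]+r*s*np.sin(t)).astype(np.float32)[None],1)[0]*np.exp(-6j*t)) for r in(13,14,15))
    return np.array([cx,cy])+c/s-half, np.degrees(a[j]), (np.degrees(-np.angle(-H))/1/6*1)%60 if 0 else (np.degrees(np.angle(np.conj(-H)))/6)%60, 2*w[j]
E
python3 - <<'E'
from h import *
import pickle
p=cam("wrist"); pickle.dump(p,open("w2.pkl","wb")); cv2.imwrite("pics/w3.png",p["frame"])
T,s=tool(); print(s["t"],s["ee_pos"])
w1=pickle.load(open("w1.pkl","rb"))
for u,v in((124,204),(238,213),(360,199),(467,228),(418,93)):
    g=onz(w1,u,v,30)[:2]
    for w in(w1,p):
        if 30<proj(w,np.array([*g,40]))[0]<610: print(np.round(g), [np.round(k,1) for k in hub(w,*g) or []])
for u,v in((172,60),(50,46)):
    print("spindle",np.round(onz(w1,u,v,53)))
P=[px(c)+(c["confidence"],) for c in pinpoint(p,"seat_1")]; print([np.round((a[2],*onz(p,*a[:2],53)),2) for a in P])
E
```

```text
2.8 [539.78175929  18.53051668 279.95758812]
[472.  39.] [array([468. ,  51.6]), np.float64(55.5), np.float64(25.4), np.float64(43.5)]
[472.  39.] [array([468.2,  51.7]), np.float64(55.5), np.float64(25.2), np.float64(43.6)]
[462. -90.] [array([456. , -85.5]), np.float64(3.0), np.float64(32.8), np.float64(43.6)]
[462. -90.] [array([456.4, -85.1]), np.float64(2.5), np.float64(32.4), np.float64(43.2)]
[ 479. -228.] [array([ 463.3, -235.6]), np.float64(18.5), np.float64(56.5), np.float64(31.1)]
[ 479. -228.] [array([ 474. , -229.4]), np.float64(18.5), np.float64(48.3), np.float64(43.4)]
[ 444. -354.] [array([ 440.1, -360. ]), np.float64(32.5), np.float64(2.2), np.float64(43.0)]
[ 593. -285.] [array([ 592.6, -287.9]), np.float64(49.5), np.float64(19.1), np.float64(43.4)]
spindle [621. -41.  53.]
spindle [634.  73.  53.]
[array([  0.96, 618.92, -38.17,  53.  ]), array([  0.85, 644.92, 177.51,  53.  ]), array([  0.78, 635.99,  70.15,  53.  ])]
```

View pics/w3.png

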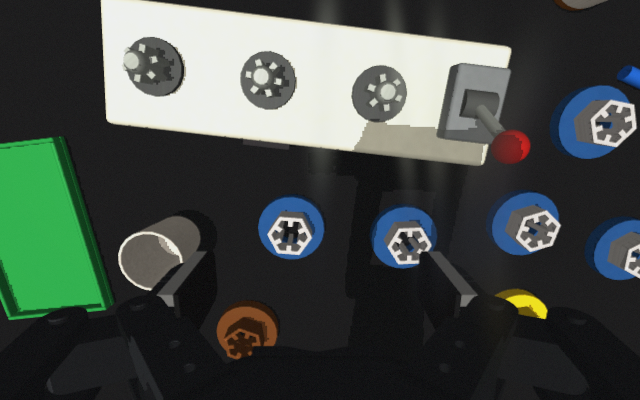

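```bash
python3 - <<'E'
from h import *
import pickle
w=[pickle.load(open(f"w{i}.pkl","rb")) for i in(1,2)]
out=[]
t=np.radians(np.arange(360)); s=6;half=45
for g in((619.5,-39.5),(635.5,70.5),(645,177.5)):
    for i,p in enumerate(w):
        u=proj(p,np.array([*g,53]))
        if not(40<u[0]<600 and 20<u[1]<380): continue
        P=rect(p,*g,53); V=cv2.cvtColor(P,cv2.COLOR_BGR2GRAY); M=(V<105).astype(np.uint8)
        M=cv2.morphologyEx(M,cv2.MORPH_OPEN,np.ones((7,7),np.uint8)); n,L,S,C=cv2.connectedComponentsWithStats(M)
        k=1+np.argmax(S[1:,4]); pts=cv2.convexHull(np.argwhere(L==k)[:,::-1].astype(np.int32)); (c,r)=cv2.minEnclosingCircle(pts); m=cv2.moments(pts);cc=np.array([m["m10"],m["m01"]])/m["m00"]
        X=np.array(g)+np.array(c)/s-half; X2=np.array(g)+cc/s-half
        Q=cv2.GaussianBlur(cv2.cvtColor(rect(p,*X2,79),cv2.COLOR_BGR2GRAY),(0,0),3)
        H=[]
        for r_ in(12,13,14,15): 
            v=cv2.remap(Q.astype(np.float32),(half*s+r_*s*np.cos(t)).astype(np.float32)[None],(half*s+r_*s*np.sin(t)).astype(np.float32)[None],1)[0]
            z=np.sum(v*np.exp(6j*t)); H.append((round(np.degrees(np.angle(z))/6%60,1),round(abs(z)/360,1)))
        print(i,np.round(X,1),np.round(X2,1),round(r/s,1),S[k,:4],H)
        out.append(Q)
cv2.imwrite("pics/sp.png",cv2.resize(np.hstack(out[:5]),(800,800//len(out))) )
print(len(out))
E
```

```text
0 [620.2 -42.8] [620.  -44.4] 27.2 [118  89 317 313] [(np.float64(5.3), np.float64(1.9)), (np.float64(10.0), np.float64(3.4)), (np.float64(9.9), np.float64(4.4)), (np.float64(9.6), np.float64(4.1))]
1 [620.9 -40.2] [620.3 -37.1] 26.5 [121 153 314 272] [(np.float64(0.1), np.float64(1.2)), (np.float64(45.7), np.float64(4.4)), (np.float64(43.5), np.float64(2.3)), (np.float64(11.8), np.float64(3.1))]
0 [635.   67.8] [633.4  67.5] 31.6 [ 96  70 318 372] [(np.float64(16.7), np.float64(21.3)), (np.float64(17.1), np.float64(24.7)), (np.float64(17.2), np.float64(24.6)), (np.float64(16.1), np.float64(15.0))]
1 [633.2  67.8] [633.4  67.6] 26.7 [102  94 313 316] [(np.float64(17.1), np.float64(35.8)), (np.float64(17.1), np.float64(39.3)), (np.float64(17.1), np.float64(37.7)), (np.float64(16.9), np.float64(31.5))]
1 [645.7 175.7] [645.5 175.5] 27.7 [117  95 315 330] [(np.float64(43.3), np.float64(20.6)), (np.float64(43.0), np.float64(18.4)), (np.float64(42.0), np.float64(13.1)), (np.float64(41.9), np.float64(7.8))]
5
```

View pics/sp.png

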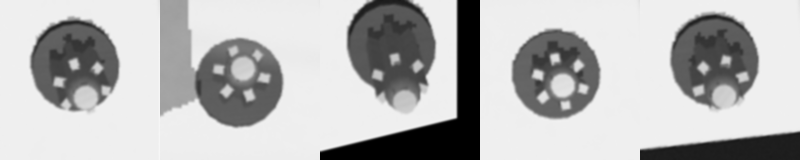

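```bash
python3 - <<'E'
from h import *
import pickle
w=[pickle.load(open(f"w{i}.pkl","rb")) for i in(1,2)]
t=np.radians(np.arange(360)); s=6;half=45
for c in((620.6,-41.5),(620.6,-40.5),(620,-42.5)):
  for p in w:
    Q=cv2.GaussianBlur(cv2.cvtColor(rect(p,*c,79),cv2.COLOR_BGR2GRAY),(0,0),3).astype(np.float32)
    H=[]
    for r_ in(12,13,14,15):
        v=cv2.remap(Q,(half*s+r_*s*np.cos(t)).astype(np.float32)[None],(half*s+r_*s*np.sin(t)).astype(np.float32)[None],1)[0]
        z=np.sum(v*np.exp(6j*t)); H.append((round(np.degrees(np.angle(z))/6%60,1),round(abs(z)/360,1)))
    print(H)
P=read_camera("top");P["T"]=P["world_from_camera"]
h=cv2.cvtColor(P["frame"],cv2.COLOR_BGR2HSV); M=((h[...,0]>45)&(h[...,0]<75)&(h[...,1]>150)).astype(np.uint8)
q=cv2.findContours(M,0,1)[0]; q=max(q,key=cv2.contourArea); X=np.float32([onz(P,*k[0],14)[:2] for k in q]); print("tray",cv2.minAreaRect(X))
print(go(468.2,51.7,110,25.3), go(468.2,51.7,42,25.3))
E
```

```text
[(np.float64(10.7), np.float64(26.6)), (np.float64(10.6), np.float64(32.8)), (np.float64(10.7), np.float64(31.8)), (np.float64(10.6), np.float64(21.1))]
[(np.float64(10.1), np.float64(29.7)), (np.float64(10.4), np.float64(29.8)), (np.float64(10.3), np.float64(28.2)), (np.float64(10.0), np.float64(23.9))]
[(np.float64(11.1), np.float64(28.8)), (np.float64(11.0), np.float64(33.1)), (np.float64(10.8), np.float64(27.8)), (np.float64(10.3), np.float64(20.1))]
[(np.float64(9.9), np.float64(28.6)), (np.float64(10.3), np.float64(30.2)), (np.float64(10.4), np.float64(28.8)), (np.float64(10.2), np.float64(24.4))]
[(np.float64(11.3), np.float64(18.0)), (np.float64(10.5), np.float64(23.6)), (np.float64(10.5), np.float64(24.0)), (np.float64(11.3), np.float64(16.7))]
[(np.float64(9.7), np.float64(19.5)), (np.float64(9.9), np.float64(23.1)), (np.float64(9.8), np.float64(21.4)), (np.float64(9.9), np.float64(17.1))]
tray ((461.49749755859375, 365.59332275390625), (221.5754852294922, 133.81373596191406), 6.831905364990234)
{'tx': -0.3585, 'ty': -0.1689, 'tz': 0.8495, 'wx': 0.0005, 'wy': 0.0002, 'wz': -0.2831} {'tx': -0.3584, 'ty': -0.1692, 'tz': 1.1895, 'wx': 0.0005, 'wy': 0.0002, 'wz': -0.2831}
```

>>> {"name": "jog_arm", "arguments": {
  "rows": [
    {"grip": 1, "tx": -0.3585, "ty": -0.169, "tz": 0.85, "wx": 0, "wy": 0, "wz": -0.283},
    {"grip": 1, "tx": -0.3585, "ty": -0.169, "tz": 0.85, "wx": 0, "wy": 0, "wz": -0.283},
    {"grip": 1, "tx": -0.3585, "ty": -0.169, "tz": 0.85, "wx": 0, "wy": 0, "wz": -0.283},
    {"grip": 1, "tx": -0.3585, "ty": -0.169, "tz": 0.85, "wx": 0, "wy": 0, "wz": -0.283},
    {"grip": 1, "tx": -0.3585, "ty": -0.169, "tz": 0.85, "wx": 0, "wy": 0, "wz": -0.283},
    {"grip": 1, "tx": -0.3585, "ty": -0.169, "tz": 0.85, "wx": 0, "wy": 0, "wz": -0.283},
    {"grip": 1, "tx": -0.3585, "ty": -0.169, "tz": 0.85, "wx": 0, "wy": 0, "wz": -0.283}
  ]
}}

```text
t: 3.6
ee_pos: [471.5, 52.6, 113.4]
orientation: [0.001, 0.976, 0.219, 0.003]
ft_force: [-0.0, 0.6, 0.8]
grip_width: 1.002
```

```bash
python3 - <<'E'
from h import *
p=cam("wrist"); cv2.imwrite("pics/w4.png",p["frame"]); T,s=tool(); print(s["t"],s["ee_pos"],s["ft_force"])
print(hub(p,468,52)); print(go(468.2,51.7,42,25.3))
E
```

```text
3.65 [471.60251824  52.85891042 113.57402512] [ 0.35626147 -0.13760706  0.6634731 ]
(array([480.42456173,  63.84391667]), np.float64(55.0), np.float64(44.32787770540672), np.float64(22.494408112379773))
{'tx': -0.0202, 'ty': -0.0033, 'tz': 0.3577, 'wx': 0.0022, 'wy': -0.0042, 'wz': 0.0009}
```

View pics/w4.png

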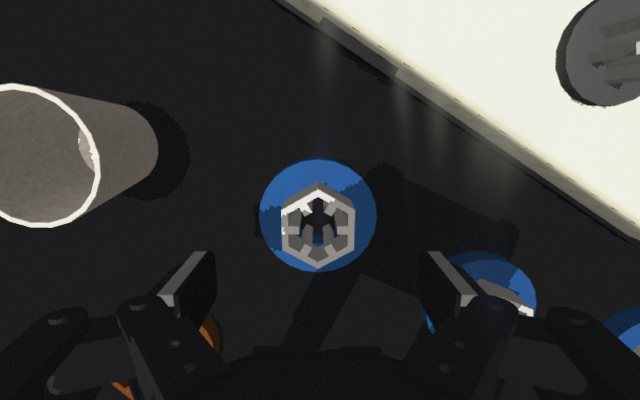

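```bash
python3 - <<'E'
from h import *
p=cam("wrist"); T,s=tool(); print(s["t"],s["ee_pos"],s["joint_vel"])
print(onz(p,318.5,226,40)); print(go(468.2,51.7,42,25.3))
E
```

```text
3.7 [471.34870795  53.02497587 113.29786965] [0.00701973 0.00275102 0.0169247  0.00100666 0.00043871 0.00080212]
[470.73665424  52.35937095  40.        ]
{'tx': -0.0192, 'ty': -0.0019, 'tz': 0.3564, 'wx': 0.002, 'wy': -0.0039, 'wz': 0.001}
```

>>> {"name": "jog_arm", "arguments": {
  "rows": [
    {"grip": 1, "tx": 0, "ty": 0, "tz": 0.17, "wx": 0, "wy": 0, "wz": 0},
    {"grip": 1, "tx": 0, "ty": 0, "tz": 0.34, "wx": 0, "wy": 0, "wz": 0},
    {"grip": 1, "tx": 0, "ty": 0, "tz": 0.34, "wx": 0, "wy": 0, "wz": 0},
    {"grip": 1, "tx": 0, "ty": 0, "tz": 0.34, "wx": 0, "wy": 0, "wz": 0},
    {"grip": 1, "tx": 0, "ty": 0, "tz": 0.34, "wx": 0, "wy": 0, "wz": 0}
  ]
}}

```text
t: 4.2
ee_pos: [470.6, 53.7, 44.6]
orientation: [0.001, 0.975, 0.22, 0.002]
ft_force: [0.8, 0.8, 0.3]
grip_width: 1.001
```

```bash
python3 - <<'E'
from h import *
p=cam("wrist"); cv2.imwrite("pics/w5.png",p["frame"]);T,s=tool(); print(s["t"],s["ee_pos"],s["joint_vel"],s["ft_force"])
print(go(470,52,42,25.3))
E
```

```text
4.25 [470.50026856  53.69313441  44.59704673] [-0.000224   -0.00199607  0.00817122 -0.0013393  -0.00259192 -0.00035451] [-0.07555419  1.01008651 -0.62829834]
{'tx': -0.006, 'ty': 0.0065, 'tz': 0.013, 'wx': 0.0015, 'wy': -0.003, 'wz': 0.0018}
```

View pics/w5.png

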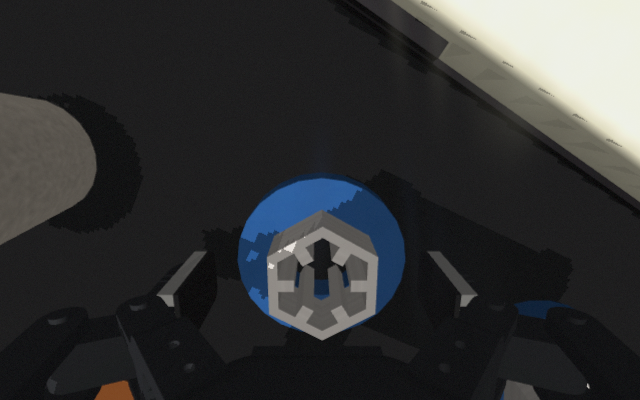

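>>> {"name": "jog_arm", "arguments": {
  "rows": [
    {"grip": -1, "tx": 0, "ty": 0, "tz": 0.0, "wx": 0, "wy": 0, "wz": 0},
    {"grip": -1, "tx": 0, "ty": 0, "tz": 0.0, "wx": 0, "wy": 0, "wz": 0},
    {"grip": -1, "tx": 0, "ty": 0, "tz": 0.0, "wx": 0, "wy": 0, "wz": 0},
    {"grip": -1, "tx": 0, "ty": 0, "tz": 0.0, "wx": 0, "wy": 0, "wz": 0},
    {"grip": -1, "tx": 0, "ty": 0, "tz": 0.0, "wx": 0, "wy": 0, "wz": 0},
    {"grip": -1, "tx": 0, "ty": 0, "tz": 0.0, "wx": 0, "wy": 0, "wz": 0}
  ],
  "grip_force": 80
}}

```text
t: 4.85
ee_pos: [469.6, 53.3, 43.4]
orientation: [0.001, 0.975, 0.22, 0.001]
ft_force: [0.5, -1.5, 5.7]
grip_width: 0.494
```

>>> {"name": "jog_arm", "arguments": {
  "rows": [
    {"grip": -1, "tx": 0, "ty": 0, "tz": -0.3, "wx": 0, "wy": 0, "wz": 0},
    {"grip": -1, "tx": 0, "ty": 0, "tz": -0.6, "wx": 0, "wy": 0, "wz": 0},
    {"grip": -1, "tx": 0, "ty": 0, "tz": -0.7, "wx": 0, "wy": 0, "wz": 0},
    {"grip": -1, "tx": 0, "ty": 0, "tz": -0.7, "wx": 0, "wy": 0, "wz": 0},
    {"grip": -1, "tx": 0, "ty": 0, "tz": -0.7, "wx": 0, "wy": 0, "wz": 0},
    {"grip": -1, "tx": 0, "ty": 0, "tz": -0.7, "wx": 0, "wy": 0, "wz": 0}
  ]
}}

```text
t: 5.45
ee_pos: [466.0, 53.8, 178.0]
orientation: [-0.001, 0.975, 0.22, -0.004]
ft_force: [-0.4, -0.4, -6.1]
grip_width: 0.497
```

```bash
cat > st.py <<'E'
from h import *
import sys
F=[]
for _ in range(3):
    p=cam("wrist"); T,s=tool(); F.append(s["ft_force"])
cv2.imwrite("pics/last.png",p["frame"])
print(round(s["t"],2),np.round(s["ee_pos"],1),"F",np.round(np.mean(F,0),1),"M",np.round(s["moment"],2),"grip",round(s["grip_width"],3),"yaw",round(np.degrees(np.arctan2(T[1,0],T[0,0])),2),"j",np.round(s["joints"],2))
a=[float(x) for x in sys.argv[1:]]
for i in range(0,len(a),4): print(go(*a[i:i+4]))
E
python3 st.py 645.6 175.6 180 42.6 620.6 -41.5 180 10.4
```

```text
5.6 [466.7  53.8 178.8] F [-0.3  0.2 -6.1] M [-0.02  0.01 -0.  ] grip 0.495 yaw 25.47 j [-0.01 -0.06  1.67  0.    1.53  1.12]
{'tx': 1.0694, 'ty': -0.1651, 'tz': -0.0116, 'wx': -0.0022, 'wy': 0.0032, 'wz': -0.1904}
{'tx': 0.4898, 'ty': 0.7612, 'tz': -0.0109, 'wx': -0.0013, 'wy': 0.0037, 'wz': 0.1674}
```

>>> {"name": "jog_arm", "arguments": {
  "rows": [
    {"grip": -1, "tx": 0.24, "ty": -0.08, "tz": 0, "wx": 0, "wy": 0, "wz": -0.095},
    {"grip": -1, "tx": 0.48, "ty": -0.16, "tz": 0, "wx": 0, "wy": 0, "wz": -0.19},
    {"grip": -1, "tx": 0.72, "ty": -0.165, "tz": 0, "wx": 0, "wy": 0, "wz": -0.19},
    {"grip": -1, "tx": 0.95, "ty": -0.165, "tz": 0, "wx": 0, "wy": 0, "wz": -0.19},
    {"grip": -1, "tx": 1.0, "ty": -0.165, "tz": 0, "wx": 0, "wy": 0, "wz": -0.19},
    {"grip": -1, "tx": 1.0, "ty": -0.165, "tz": 0, "wx": 0, "wy": 0, "wz": -0.19},
    {"grip": -1, "tx": 1.0, "ty": -0.165, "tz": 0, "wx": 0, "wy": 0, "wz": -0.19},
    {"grip": -1, "tx": 1.0, "ty": -0.165, "tz": 0, "wx": 0, "wy": 0, "wz": -0.19}
  ]
}}

```text
t: 6.4
ee_pos: [633.5, 168.9, 181.7]
orientation: [0.0, 0.932, 0.363, -0.001]
ft_force: [-0.9, 0.2, -5.9]
grip_width: 0.503
```

```bash
python3 st.py 645.6 175.6 160 42.6
```

```text
6.55 [634.  169.  182.6] F [-0.   0.1 -7. ] M [ 0.   -0.04  0.04] grip 0.497 yaw 42.53 j [ 0.17  0.35  1.21 -0.    1.59  1.  ]
{'tx': 0.0653, 'ty': 0.0149, 'tz': 0.1133, 'wx': 0.0003, 'wy': -0.0003, 'wz': -0.0008}
```

View pics/last.png

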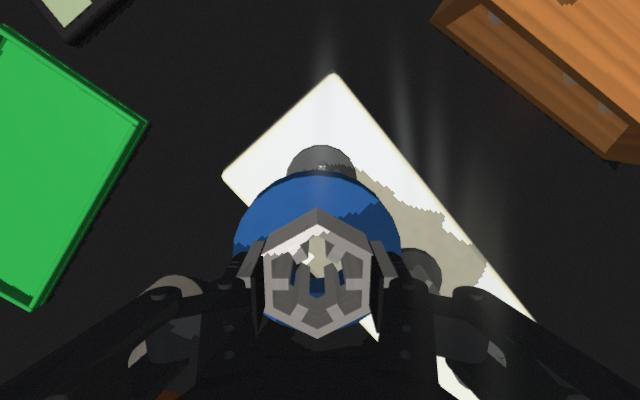

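```bash
python3 - <<'E'
from h import *
p=cam("wrist"); T,s=tool()
for v in(281,283,285):
  for z in(2,4):
    p["T"]=p["tool_from_camera"]; print(v,z,onz(p,317.5,v,z))
E
```

```text
281 2 [ 0.92555996 -0.9240395   2.        ]
281 4 [-0.15087895 -0.9190454   4.        ]
283 2 [ 0.0555108  -0.92288848  2.        ]
283 4 [-1.03551884 -0.91787508  4.        ]
285 2 [-0.81749883 -0.92173355  2.        ]
285 4 [-1.92316883 -0.91670078  4.        ]
```

>>> {"name": "jog_arm", "arguments": {
  "rows": [
    {"grip": -1, "tx": 0.065, "ty": 0.015, "tz": 0.16, "wx": 0, "wy": 0, "wz": 0},
    {"grip": -1, "tx": 0.065, "ty": 0.015, "tz": 0.16, "wx": 0, "wy": 0, "wz": 0},
    {"grip": -1, "tx": 0.065, "ty": 0.015, "tz": 0.16, "wx": 0, "wy": 0, "wz": 0},
    {"grip": -1, "tx": 0.065, "ty": 0.015, "tz": 0.16, "wx": 0, "wy": 0, "wz": 0},
    {"grip": -1, "tx": 0.065, "ty": 0.015, "tz": 0.16, "wx": 0, "wy": 0, "wz": 0},
    {"grip": -1, "tx": 0.065, "ty": 0.015, "tz": 0.16, "wx": 0, "wy": 0, "wz": 0}
  ]
}}

```text
t: 7.2
ee_pos: [646.7, 176.1, 151.5]
orientation: [0.0, 0.932, 0.363, 0.001]
ft_force: [-0.6, 0.6, -6.0]
grip_width: 0.493
```

```bash
python3 st.py 645.6 175.6 126 42.6 645.6 175.6 115 42.6
```

```text
7.35 [646.4 176.1 150.6] F [-0.  -0.1 -5.3] M [ 0.03 -0.    0.01] grip 0.496 yaw 42.56 j [ 0.18  0.39  1.21 -0.    1.54  1.01]
{'tx': -0.0048, 'ty': -0.0009, 'tz': 0.123, 'wx': 0.0004, 'wy': -0.0005, 'wz': -0.0004}
{'tx': -0.0049, 'ty': -0.0009, 'tz': 0.178, 'wx': 0.0004, 'wy': -0.0005, 'wz': -0.0004}
```

View pics/last.png

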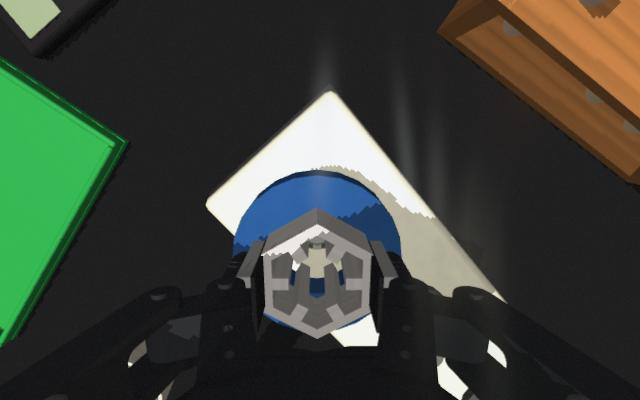

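>>> {"name": "jog_arm", "arguments": {
  "rows": [
    {"grip": -1, "tx": -0.003, "ty": 0, "tz": 0.04, "wx": 0, "wy": 0, "wz": 0},
    {"grip": -1, "tx": -0.003, "ty": 0, "tz": 0.08, "wx": 0, "wy": 0, "wz": 0},
    {"grip": -1, "tx": -0.003, "ty": 0, "tz": 0.12, "wx": 0, "wy": 0, "wz": 0},
    {"grip": -1, "tx": -0.003, "ty": 0, "tz": 0.12, "wx": 0, "wy": 0, "wz": 0}
  ]
}}

```text
t: 7.75
ee_pos: [646.3, 176.2, 124.0]
orientation: [-0.0, 0.932, 0.363, 0.001]
ft_force: [4.5, 1.7, -8.6]
grip_width: 0.5
```

```bash
python3 - <<'E'
from h import *
import cv2
f=cv2.imread("pics/last.png"); T,s=tool(); print(s["ee_pos"])
E
python3 st.py 645.6 175.6 115 42.6
```

```text
[646.34237553 176.23738005 123.97396533]
7.9 [646.3 176.2 124.8] F [ 5.2  2.4 -9.1] M [ 0.41 -0.78  0.01] grip 0.495 yaw 42.57 j [0.18 0.41 1.25 0.   1.49 1.01]
{'tx': -0.0049, 'ty': -0.0002, 'tz': 0.0491, 'wx': -0.0, 'wy': -0.0007, 'wz': -0.0003}
```

>>> {"name": "jog_arm", "arguments": {
  "rows": [
    {"grip": -1, "tx": 0.008, "ty": 0.003, "tz": 0.0, "wx": 0, "wy": 0, "wz": 0},
    {"grip": -1, "tx": 0.008, "ty": 0.003, "tz": 0.02, "wx": 0, "wy": 0, "wz": 0},
    {"grip": -1, "tx": 0.008, "ty": 0.003, "tz": 0.05, "wx": 0, "wy": 0, "wz": 0},
    {"grip": -1, "tx": 0.008, "ty": 0.003, "tz": 0.05, "wx": 0, "wy": 0, "wz": 0}
  ]
}}

```text
t: 8.3
ee_pos: [647.0, 176.5, 114.6]
orientation: [-0.0, 0.932, 0.363, -0.001]
ft_force: [1.7, 2.1, -8.3]
grip_width: 0.498
```

```bash
python3 st.py 645.6 175.6 98 42.6
```

```text
8.45 [647.1 176.5 115.4] F [ 1.1  1.7 -6.7] M [ 0.3  -0.17  0.02] grip 0.494 yaw 42.58 j [0.18 0.41 1.25 0.   1.48 1.01]
{'tx': -0.0086, 'ty': -0.0015, 'tz': 0.0871, 'wx': -0.0005, 'wy': 0.0004, 'wz': -0.0003}
```

>>> {"name": "jog_arm", "arguments": {
  "rows": [
    {"grip": -1, "tx": 0.003, "ty": 0.001, "tz": 0.04, "wx": 0, "wy": 0, "wz": 0},
    {"grip": -1, "tx": 0.003, "ty": 0.001, "tz": 0.08, "wx": 0, "wy": 0, "wz": 0},
    {"grip": -1, "tx": 0.003, "ty": 0.001, "tz": 0.1, "wx": 0, "wy": 0, "wz": 0},
    {"grip": -1, "tx": 0.003, "ty": 0.001, "tz": 0.1, "wx": 0, "wy": 0, "wz": 0},
    {"grip": -1, "tx": 0.003, "ty": 0.001, "tz": 0.1, "wx": 0, "wy": 0, "wz": 0}
  ]
}}

```text
t: 8.95
ee_pos: [647.6, 176.5, 96.6]
orientation: [0.0, 0.932, 0.363, -0.0]
ft_force: [-3.9, -0.7, 0.4]
grip_width: 0.493
```

```bash
python3 st.py
```

```text
9.1 [647.8 176.6  96.6] F [-3.8  0.3  1. ] M [-0.01  0.55  0.02] grip 0.494 yaw 42.57 j [ 0.18  0.43  1.27 -0.    1.44  1.01]
```

>>> {"name": "jog_arm", "arguments": {
  "rows": [
    {"grip": 1, "tx": 0, "ty": 0, "tz": 0, "wx": 0, "wy": 0, "wz": 0},
    {"grip": 1, "tx": 0, "ty": 0, "tz": 0, "wx": 0, "wy": 0, "wz": 0},
    {"grip": 1, "tx": 0, "ty": 0, "tz": 0, "wx": 0, "wy": 0, "wz": 0},
    {"grip": 1, "tx": 0, "ty": 0, "tz": 0, "wx": 0, "wy": 0, "wz": 0},
    {"grip": 1, "tx": 0, "ty": 0, "tz": -0.2, "wx": 0, "wy": 0, "wz": 0},
    {"grip": 1, "tx": 0, "ty": 0, "tz": -0.4, "wx": 0, "wy": 0, "wz": 0},
    {"grip": 1, "tx": 0, "ty": 0, "tz": -0.6, "wx": 0, "wy": 0, "wz": 0},
    {"grip": 1, "tx": 0, "ty": 0, "tz": -0.6, "wx": 0, "wy": 0, "wz": 0},
    {"grip": 1, "tx": 0, "ty": 0, "tz": -0.6, "wx": 0, "wy": 0, "wz": 0}
  ]
}}

```text
t: 10.0
ee_pos: [648.8, 176.7, 218.1]
orientation: [0.0, 0.932, 0.363, 0.002]
ft_force: [0.4, -0.0, -0.9]
grip_width: 1.001
```

```bash
python3 st.py 456.2 -85.3 160 32.6
```

```text
10.15 [647.2 176.4 213.4] F [-0.  -0.4 -0.8] M [-0.02  0.02  0.03] grip 1.002 yaw 42.56 j [ 0.18  0.37  1.11 -0.    1.66  1.01]
{'tx': -1.5876, 'ty': 0.3186, 'tz': 0.2719, 'wx': -0.0011, 'wy': 0.0023, 'wz': 0.1107}
```

>>> {"name": "jog_arm", "arguments": {
  "rows": [
    {"grip": 1, "tx": -0.25, "ty": 0.05, "tz": 0, "wx": 0, "wy": 0, "wz": 0.05},
    {"grip": 1, "tx": -0.5, "ty": 0.1, "tz": 0, "wx": 0, "wy": 0, "wz": 0.11},
    {"grip": 1, "tx": -0.75, "ty": 0.15, "tz": 0, "wx": 0, "wy": 0, "wz": 0.11},
    {"grip": 1, "tx": -1, "ty": 0.2, "tz": 0, "wx": 0, "wy": 0, "wz": 0.11},
    {"grip": 1, "tx": -1, "ty": 0.32, "tz": 0.1, "wx": 0, "wy": 0, "wz": 0.11},
    {"grip": 1, "tx": -1, "ty": 0.32, "tz": 0.1, "wx": 0, "wy": 0, "wz": 0.11}
  ]
}}

```text
t: 10.75
ee_pos: [541.8, -8.3, 191.5]
orientation: [-0.001, 0.96, 0.279, -0.003]
ft_force: [-0.5, 0.5, -1.1]
grip_width: 1.001
```

```bash
cat >> h.py <<'E'
def disc(p,cx,cy,z=16,half=80,s=4):
    for _ in range(2):
        P=rect(p,cx,cy,z,half,s); h=cv2.cvtColor(P,cv2.COLOR_BGR2HSV); M=((h[...,0]>100)&(h[...,0]<125)&(h[...,1]>110)&(h[...,2]>25)).astype(np.uint8)
        M=cv2.morphologyEx(M,cv2.MORPH_OPEN,np.ones((5,5),np.uint8)); n,L,S,C=cv2.connectedComponentsWithStats(M)
        ok=[i for i in range(1,n) if S[i,4]>1000*s*s]
        if not ok: return None
        k=min(ok,key=lambda i:np.hypot(*(C[i]-half*s))); c,r=cv2.minEnclosingCircle(cv2.convexHull(np.argwhere(L==k)[:,::-1].astype(np.int32)))
        cx,cy=cx+c[0]/s-half,cy+c[1]/s-half
    return np.round((cx,cy,r/s),1)
E
python3 st.py 456.2 -85.3 160 32.6; python3 - <<'E'
from h import *
p=cam("wrist"); print(disc(p,456,-85), hub(p,456,-85))
t=cam("top")
for g in((456,-85),(474,-229),(440,-360),(592,-288)): print(disc(t,*g))
E
```

```text
10.9 [543.6  -5.3 194.7] F [ 0.1 -0.   0. ] M [-0.01  0.   -0.05] grip 0.998 yaw 32.67 j [-0.11  0.09  1.48  0.    1.56  0.89]
{'tx': -0.5833, 'ty': 0.1012, 'tz': 0.1744, 'wx': -0.0013, 'wy': 0.0011, 'wz': 0.0008}
[458.6 -82.2  43.6] (array([456.22321154, -85.46083531]), np.float64(3.0000000000000004), np.float64(32.801275476102234), np.float64(43.348463780764725))
[457.  -88.3  42.9]
[ 474.8 -231.6   43.8]
[ 441.1 -361.6   44.1]
[ 593.3 -289.6   44.3]
```

>>> {"name": "jog_arm", "arguments": {
  "rows": [
    {"grip": 1, "tx": -0.25, "ty": 0.05, "tz": 0.1, "wx": 0, "wy": 0, "wz": 0},
    {"grip": 1, "tx": -0.5, "ty": 0.103, "tz": 0.2, "wx": 0, "wy": 0, "wz": 0},
    {"grip": 1, "tx": -0.576, "ty": 0.103, "tz": 0.35, "wx": 0, "wy": 0, "wz": 0},
    {"grip": 1, "tx": -0.576, "ty": 0.103, "tz": 0.45, "wx": 0, "wy": 0, "wz": 0},
    {"grip": 1, "tx": -0.576, "ty": 0.103, "tz": 0.5, "wx": 0, "wy": 0, "wz": 0},
    {"grip": 1, "tx": -0.576, "ty": 0.103, "tz": 0.5, "wx": 0, "wy": 0, "wz": 0},
    {"grip": 1, "tx": -0.576, "ty": 0.103, "tz": 0.5, "wx": 0, "wy": 0, "wz": 0}
  ]
}}

```text
t: 11.7
ee_pos: [459.4, -84.9, 97.1]
orientation: [0.001, 0.959, 0.282, 0.001]
ft_force: [0.2, -0.6, 0.2]
grip_width: 1.001
```

```bash
python3 st.py 457.7 -84.8 43 32.8; python3 - <<'E'
from h import *
p=cam("wrist"); print(disc(p,457,-85), hub(p,457,-85))
E
```

```text
11.85 [459.5 -85.2  97.5] F [-0.1  0.4  0. ] M [-0.05 -0.02  0.  ] grip 1.002 yaw 32.72 j [-0.3  -0.01  1.79 -0.    1.35  0.69]
{'tx': -0.007, 'ty': -0.0074, 'tz': 0.2724, 'wx': 0.0015, 'wy': -0.0012, 'wz': -0.0008}
[456.8 -84.9  40.9] (array([466.52151433, -71.87320922]), np.float64(2.5), np.float64(53.57568282311599), np.float64(21.79517806108152))
```

Down, close, lift in one go.

>>> {"name": "jog_arm", "arguments": {
  "rows": [
    {"grip": 1, "tx": -0.005, "ty": -0.002, "tz": 0.1, "wx": 0, "wy": 0, "wz": 0},
    {"grip": 1, "tx": -0.005, "ty": -0.002, "tz": 0.2, "wx": 0, "wy": 0, "wz": 0},
    {"grip": 1, "tx": -0.005, "ty": -0.002, "tz": 0.272, "wx": 0, "wy": 0, "wz": 0},
    {"grip": 1, "tx": -0.005, "ty": -0.002, "tz": 0.272, "wx": 0, "wy": 0, "wz": 0},
    {"grip": -1, "tx": -0.005, "ty": -0.002, "tz": 0.272, "wx": 0, "wy": 0, "wz": 0},
    {"grip": -1, "tx": -0.005, "ty": -0.002, "tz": 0.272, "wx": 0, "wy": 0, "wz": 0},
    {"grip": -1, "tx": -0.005, "ty": -0.002, "tz": 0.272, "wx": 0, "wy": 0, "wz": 0},
    {"grip": -1, "tx": -0.005, "ty": -0.002, "tz": 0.272, "wx": 0, "wy": 0, "wz": 0},
    {"grip": -1, "tx": -0.005, "ty": -0.002, "tz": 0.272, "wx": 0, "wy": 0, "wz": 0},
    {"grip": -1, "tx": -0.005, "ty": -0.002, "tz": 0.272, "wx": 0, "wy": 0, "wz": 0}
  ]
}}

```text
t: 12.9
ee_pos: [458.4, -86.0, 43.2]
orientation: [0.001, 0.96, 0.281, 0.001]
ft_force: [0.7, -0.2, 6.2]
grip_width: 0.496
```

>>> {"name": "jog_arm", "arguments": {
  "rows": [
    {"grip": -1, "tx": 0, "ty": 0, "tz": -0.2, "wx": 0, "wy": 0, "wz": 0},
    {"grip": -1, "tx": 0, "ty": 0, "tz": -0.4, "wx": 0, "wy": 0, "wz": 0},
    {"grip": -1, "tx": 0, "ty": 0, "tz": -0.6, "wx": 0, "wy": 0, "wz": 0},
    {"grip": -1, "tx": 0, "ty": 0, "tz": -0.7, "wx": 0, "wy": 0, "wz": 0},
    {"grip": -1, "tx": 0, "ty": 0, "tz": -0.7, "wx": 0, "wy": 0, "wz": 0},
    {"grip": -1, "tx": 0, "ty": 0, "tz": -0.7, "wx": 0, "wy": 0, "wz": 0}
  ]
}}

```text
t: 13.5
ee_pos: [455.9, -85.1, 179.3]
orientation: [-0.001, 0.96, 0.281, -0.002]
ft_force: [0.3, 0.2, -6.5]
grip_width: 0.498
```

```bash
python3 st.py 634.4 68.3 175 17.1 634.4 68.3 175 77.1 410 359.3 150 30
```

```text
13.65 [455.4 -85.  178.2] F [ 0.   0.3 -6.7] M [ 0.    0.02 -0.  ] grip 0.495 yaw 32.66 j [-0.31 -0.07  1.69 -0.    1.53  0.69]
{'tx': 1.1673, 'ty': -0.1622, 'tz': 0.0121, 'wx': -0.0027, 'wy': 0.003, 'wz': 0.1729}
{'tx': 1.1673, 'ty': -0.1622, 'tz': 0.0121, 'wx': -0.0039, 'wy': 0.0013, 'wz': -0.4938}
{'tx': 1.0085, 'ty': -1.992, 'tz': 0.1466, 'wx': -0.003, 'wy': 0.0027, 'wz': 0.0296}
```

>>> {"name": "jog_arm", "arguments": {
  "rows": [
    {"grip": -1, "tx": 0.24, "ty": -0.08, "tz": 0, "wx": 0, "wy": 0, "wz": 0.09},
    {"grip": -1, "tx": 0.48, "ty": -0.16, "tz": 0, "wx": 0, "wy": 0, "wz": 0.173},
    {"grip": -1, "tx": 0.72, "ty": -0.162, "tz": 0, "wx": 0, "wy": 0, "wz": 0.173},
    {"grip": -1, "tx": 0.95, "ty": -0.162, "tz": 0, "wx": 0, "wy": 0, "wz": 0.173},
    {"grip": -1, "tx": 1.0, "ty": -0.162, "tz": 0, "wx": 0, "wy": 0, "wz": 0.173},
    {"grip": -1, "tx": 1.0, "ty": -0.162, "tz": 0, "wx": 0, "wy": 0, "wz": 0.173},
    {"grip": -1, "tx": 1.0, "ty": -0.162, "tz": 0, "wx": 0, "wy": 0, "wz": 0.173},
    {"grip": -1, "tx": 1.0, "ty": -0.162, "tz": 0, "wx": 0, "wy": 0, "wz": 0.173}
  ]
}}

```text
t: 14.45
ee_pos: [606.7, 48.8, 180.7]
orientation: [0.0, 0.989, 0.148, -0.001]
ft_force: [1.1, -0.7, -6.5]
grip_width: 0.494
```

```bash
python3 st.py 634.4 68.3 150 17.1
```

```text
14.6 [607.2  48.9 181.9] F [-0.1 -0.  -6.7] M [ 0.05 -0.01 -0.03] grip 0.496 yaw 17.02 j [-0.01  0.24  1.34 -0.    1.56  1.26]
{'tx': 0.1582, 'ty': -0.0533, 'tz': 0.1594, 'wx': 0.0002, 'wy': -0.0001, 'wz': -0.0008}
```

>>> {"name": "jog_arm", "arguments": {
  "rows": [
    {"grip": -1, "tx": 0.155, "ty": -0.053, "tz": 0.1, "wx": 0, "wy": 0, "wz": 0},
    {"grip": -1, "tx": 0.155, "ty": -0.053, "tz": 0.15, "wx": 0, "wy": 0, "wz": 0},
    {"grip": -1, "tx": 0.155, "ty": -0.053, "tz": 0.15, "wx": 0, "wy": 0, "wz": 0},
    {"grip": -1, "tx": 0.155, "ty": -0.053, "tz": 0.15, "wx": 0, "wy": 0, "wz": 0},
    {"grip": -1, "tx": 0.155, "ty": -0.053, "tz": 0.15, "wx": 0, "wy": 0, "wz": 0},
    {"grip": -1, "tx": 0.155, "ty": -0.053, "tz": 0.2, "wx": 0, "wy": 0, "wz": 0},
    {"grip": -1, "tx": 0.155, "ty": -0.053, "tz": 0.24, "wx": 0, "wy": 0, "wz": 0},
    {"grip": -1, "tx": 0.155, "ty": -0.053, "tz": 0.275, "wx": 0, "wy": 0, "wz": 0},
    {"grip": -1, "tx": 0.155, "ty": -0.053, "tz": 0.275, "wx": 0, "wy": 0, "wz": 0}
  ]
}}

```text
t: 15.5
ee_pos: [634.4, 68.6, 124.8]
orientation: [0.0, 0.989, 0.149, -0.0]
ft_force: [1.9, -0.8, -7.5]
grip_width: 0.492
```

```bash
python3 st.py 634.4 68.3 115 17.1
```

```text
15.65 [634.5  68.8 126.3] F [ 1.2 -0.1 -7.2] M [-0.08 -0.17 -0.  ] grip 0.489 yaw 17.09 j [ 0.02  0.34  1.33 -0.    1.47  1.29]
{'tx': -0.001, 'ty': 0.0024, 'tz': 0.0565, 'wx': 0.0001, 'wy': 0.0002, 'wz': -0.0001}
```

>>> {"name": "jog_arm", "arguments": {
  "rows": [
    {"grip": -1, "tx": 0.003, "ty": 0, "tz": 0.03, "wx": 0, "wy": 0, "wz": 0},
    {"grip": -1, "tx": 0.003, "ty": 0, "tz": 0.05, "wx": 0, "wy": 0, "wz": 0},
    {"grip": -1, "tx": 0.003, "ty": 0, "tz": 0.055, "wx": 0, "wy": 0, "wz": 0},
    {"grip": -1, "tx": 0.003, "ty": 0, "tz": 0.055, "wx": 0, "wy": 0, "wz": 0}
  ]
}}

```text
t: 16.05
ee_pos: [634.9, 68.7, 115.1]
orientation: [0.0, 0.989, 0.149, -0.0]
ft_force: [1.0, -1.7, -7.2]
grip_width: 0.496
```

```bash
python3 st.py 634.4 68.3 97 17.1
```

```text
16.2 [634.9  68.8 115.1] F [ 1.2 -2.1 -7.8] M [-0.45 -0.27 -0.01] grip 0.495 yaw 17.09 j [ 0.02  0.35  1.35 -0.    1.45  1.29]
{'tx': -0.0031, 'ty': 0.0015, 'tz': 0.0906, 'wx': 0.0003, 'wy': 0.0004, 'wz': -0.0002}
```

Meshed again; on to the seat, release and rise.

>>> {"name": "jog_arm", "arguments": {
  "rows": [
    {"grip": -1, "tx": 0.002, "ty": 0.004, "tz": 0.04, "wx": 0, "wy": 0, "wz": 0},
    {"grip": -1, "tx": 0.002, "ty": 0.004, "tz": 0.08, "wx": 0, "wy": 0, "wz": 0},
    {"grip": -1, "tx": 0.002, "ty": 0.004, "tz": 0.1, "wx": 0, "wy": 0, "wz": 0},
    {"grip": -1, "tx": 0.002, "ty": 0.004, "tz": 0.1, "wx": 0, "wy": 0, "wz": 0},
    {"grip": -1, "tx": 0.002, "ty": 0.004, "tz": 0.1, "wx": 0, "wy": 0, "wz": 0}
  ]
}}

```text
t: 16.7
ee_pos: [635.2, 68.6, 96.3]
orientation: [-0.0, 0.989, 0.149, -0.0]
ft_force: [-4.5, -0.3, 0.9]
grip_width: 0.496
```

```bash
python3 st.py 634.4 68.3 96 17.1
```

```text
16.85 [635.3  68.6  96.3] F [-5.5 -0.8  2.1] M [-0.19  0.89 -0.02] grip 0.495 yaw 17.1 j [0.02 0.36 1.37 0.   1.42 1.29]
{'tx': -0.0046, 'ty': 0.0003, 'tz': 0.0015, 'wx': -0.0001, 'wy': 0.0003, 'wz': 0.0}
```

>>> {"name": "jog_arm", "arguments": {
  "rows": [
    {"grip": 1, "tx": 0, "ty": 0, "tz": 0, "wx": 0, "wy": 0, "wz": 0},
    {"grip": 1, "tx": 0, "ty": 0, "tz": 0, "wx": 0, "wy": 0, "wz": 0},
    {"grip": 1, "tx": 0, "ty": 0, "tz": 0, "wx": 0, "wy": 0, "wz": 0},
    {"grip": 1, "tx": 0, "ty": 0, "tz": 0, "wx": 0, "wy": 0, "wz": 0},
    {"grip": 1, "tx": 0, "ty": 0, "tz": -0.2, "wx": 0, "wy": 0, "wz": 0},
    {"grip": 1, "tx": 0, "ty": 0, "tz": -0.4, "wx": 0, "wy": 0, "wz": 0},
    {"grip": 1, "tx": 0, "ty": 0, "tz": -0.6, "wx": 0, "wy": 0, "wz": 0},
    {"grip": 1, "tx": 0, "ty": 0, "tz": -0.6, "wx": 0, "wy": 0, "wz": 0},
    {"grip": 1, "tx": 0, "ty": 0, "tz": -0.6, "wx": 0, "wy": 0, "wz": 0}
  ]
}}

```text
t: 17.75
ee_pos: [636.5, 68.6, 217.5]
orientation: [0.0, 0.989, 0.149, 0.002]
ft_force: [1.0, -0.0, -0.7]
grip_width: 0.999
```

```bash
python3 st.py 530 -160 200 48.3;  python3 - <<'E'
from h import *
t=cam("top")
for g in((474,-229),(440,-360),(592,-288)): print(disc(t,*g))
E
```

```text
17.9 [634.8  68.5 213.1] F [-0.2  0.1 -0.2] M [ 0.01  0.03 -0.04] grip 0.998 yaw 17.09 j [ 0.02  0.3   1.21 -0.    1.64  1.29]
{'tx': -0.8365, 'ty': 0.9378, 'tz': 0.0677, 'wx': -0.0013, 'wy': 0.0021, 'wz': -0.3467}
[ 475.  -231.4   43.7]
[ 441.3 -361.4   44.2]
[ 593.4 -289.5   44.3]
```

>>> {"name": "jog_arm", "arguments": {
  "rows": [
    {"grip": 1, "tx": -0.17, "ty": 0.18, "tz": 0, "wx": 0, "wy": 0, "wz": -0.09},
    {"grip": 1, "tx": -0.34, "ty": 0.37, "tz": 0, "wx": 0, "wy": 0, "wz": -0.18},
    {"grip": 1, "tx": -0.51, "ty": 0.56, "tz": 0, "wx": 0, "wy": 0, "wz": -0.27},
    {"grip": 1, "tx": -0.68, "ty": 0.75, "tz": 0.067, "wx": 0, "wy": 0, "wz": -0.347},
    {"grip": 1, "tx": -0.836, "ty": 0.938, "tz": 0.067, "wx": 0, "wy": 0, "wz": -0.347},
    {"grip": 1, "tx": -0.836, "ty": 0.938, "tz": 0.067, "wx": 0, "wy": 0, "wz": -0.347},
    {"grip": 1, "tx": -0.836, "ty": 0.938, "tz": 0.067, "wx": 0, "wy": 0, "wz": -0.347},
    {"grip": 1, "tx": -0.836, "ty": 0.938, "tz": 0.067, "wx": 0, "wy": 0, "wz": -0.347}
  ]
}}

```text
t: 18.75
ee_pos: [531.1, -159.1, 201.4]
orientation: [-0.001, 0.912, 0.41, -0.0]
ft_force: [-0.1, -0.3, -0.5]
grip_width: 1.0
```

```bash
python3 st.py 475.2 -229 95 48.3;  python3 - <<'E'
from h import *
p=cam("wrist"); print(disc(p,474,-229), hub(p,474,-229))
for i in (0,): print(hub(p,440,-360),hub(p,592,-288))
E
```

```text
18.9 [ 531.6 -158.5  201.9] F [-0.2 -0.2 -0.5] M [0.03 0.01 0.01] grip 0.997 yaw 48.46 j [-0.39  0.11  1.45  0.    1.58  0.33]
{'tx': -0.4508, 'ty': 0.0228, 'tz': 0.5346, 'wx': -0.0002, 'wy': -0.0001, 'wz': 0.0018}
[ 475.9 -227.6   42.9] (array([ 473.85759227, -229.75150047]), np.float64(18.0), np.float64(47.88655214370114), np.float64(43.49783976742285))
None (array([ 595.72688584, -287.34587339]), np.float64(49.5), np.float64(20.890799009534526), np.float64(42.08369383014242))
```

>>> {"name": "jog_arm", "arguments": {
  "rows": [
    {"grip": 1, "tx": -0.22, "ty": 0.01, "tz": 0.1, "wx": 0, "wy": 0, "wz": 0},
    {"grip": 1, "tx": -0.453, "ty": 0.022, "tz": 0.2, "wx": 0, "wy": 0, "wz": 0.003},
    {"grip": 1, "tx": -0.453, "ty": 0.022, "tz": 0.4, "wx": 0, "wy": 0, "wz": 0.003},
    {"grip": 1, "tx": -0.453, "ty": 0.022, "tz": 0.53, "wx": 0, "wy": 0, "wz": 0.003},
    {"grip": 1, "tx": -0.453, "ty": 0.022, "tz": 0.53, "wx": 0, "wy": 0, "wz": 0.003},
    {"grip": 1, "tx": -0.453, "ty": 0.022, "tz": 0.53, "wx": 0, "wy": 0, "wz": 0.003},
    {"grip": 1, "tx": -0.453, "ty": 0.022, "tz": 0.65, "wx": 0, "wy": 0, "wz": 0.003},
    {"grip": 1, "tx": -0.453, "ty": 0.022, "tz": 0.75, "wx": 0, "wy": 0, "wz": 0.003},
    {"grip": 1, "tx": -0.453, "ty": 0.022, "tz": 0.795, "wx": 0, "wy": 0, "wz": 0.003},
    {"grip": 1, "tx": -0.453, "ty": 0.022, "tz": 0.795, "wx": 0, "wy": 0, "wz": 0.003},
    {"grip": 1, "tx": -0.453, "ty": 0.022, "tz": 0.795, "wx": 0, "wy": 0, "wz": 0.003}
  ]
}}

```text
t: 20.05
ee_pos: [475.3, -231.0, 44.9]
orientation: [0.001, 0.913, 0.407, 0.001]
ft_force: [-0.5, -1.3, 0.5]
grip_width: 0.997
```

```bash
python3 st.py 474.8 -229.2 43 48.1
```

```text
20.2 [ 475.  -231.1   44.8] F [ 0.1 -0.6 -0.1] M [-0.02  0.05  0.02] grip 1.002 yaw 48.07 j [-0.56  0.18  1.71 -0.    1.25  0.17]
{'tx': 0.0063, 'ty': -0.0074, 'tz': 0.0088, 'wx': 0.002, 'wy': -0.0003, 'wz': -0.0004}
```

>>> {"name": "jog_arm", "arguments": {
  "rows": [
    {"grip": 1, "tx": 0.006, "ty": -0.007, "tz": 0.003, "wx": 0, "wy": 0, "wz": 0},
    {"grip": -1, "tx": 0.006, "ty": -0.007, "tz": 0.003, "wx": 0, "wy": 0, "wz": 0},
    {"grip": -1, "tx": 0.006, "ty": -0.007, "tz": 0.003, "wx": 0, "wy": 0, "wz": 0},
    {"grip": -1, "tx": 0.006, "ty": -0.007, "tz": 0.003, "wx": 0, "wy": 0, "wz": 0},
    {"grip": -1, "tx": 0.006, "ty": -0.007, "tz": 0.003, "wx": 0, "wy": 0, "wz": 0},
    {"grip": -1, "tx": 0.006, "ty": -0.007, "tz": 0.003, "wx": 0, "wy": 0, "wz": 0},
    {"grip": -1, "tx": 0.006, "ty": -0.007, "tz": 0.003, "wx": 0, "wy": 0, "wz": 0}
  ]
}}

```text
t: 20.9
ee_pos: [474.3, -229.1, 43.1]
orientation: [0.001, 0.913, 0.407, 0.0]
ft_force: [0.2, 0.1, 3.4]
grip_width: 0.496
```

>>> {"name": "jog_arm", "arguments": {
  "rows": [
    {"grip": -1, "tx": 0, "ty": 0, "tz": -0.2, "wx": 0, "wy": 0, "wz": 0},
    {"grip": -1, "tx": 0, "ty": 0, "tz": -0.4, "wx": 0, "wy": 0, "wz": 0},
    {"grip": -1, "tx": 0, "ty": 0, "tz": -0.6, "wx": 0, "wy": 0, "wz": 0},
    {"grip": -1, "tx": 0, "ty": 0, "tz": -0.8, "wx": 0, "wy": 0, "wz": 0},
    {"grip": -1, "tx": 0, "ty": 0, "tz": -0.8, "wx": 0, "wy": 0, "wz": 0},
    {"grip": -1, "tx": 0, "ty": 0, "tz": -0.8, "wx": 0, "wy": 0, "wz": 0}
  ]
}}

```text
t: 21.5
ee_pos: [473.7, -228.7, 202.5]
orientation: [0.0, 0.913, 0.407, 0.0]
ft_force: [-0.1, 0.4, -3.4]
grip_width: 0.493
```

```bash
python3 st.py 621.8 -40.7 200 10.4 621.8 -40.7 200 70.4 470 60 200 48  410 359.3 150 30
```

```text
21.65 [ 472.5 -228.   199.5] F [ 0.1 -0.2 -2.7] M [-0.01  0.04 -0.  ] grip 0.496 yaw 48.05 j [-0.56  0.05  1.52 -0.    1.57  0.17]
{'tx': 1.1954, 'ty': -0.0709, 'tz': -0.0033, 'wx': -0.0032, 'wy': 0.0018, 'wz': 0.4184}
{'tx': 1.1954, 'ty': -0.0709, 'tz': -0.0033, 'wx': -0.0036, 'wy': -0.0, 'wz': -0.2483}
{'tx': 1.0626, 'ty': -0.972, 'tz': 0.0019, 'wx': -0.0035, 'wy': 0.0007, 'wz': 0.0006}
{'tx': 1.9754, 'ty': -2.194, 'tz': 0.2577, 'wx': -0.0034, 'wy': 0.0012, 'wz': 0.2006}
```

>>> {"name": "jog_arm", "arguments": {
  "rows": [
    {"grip": -1, "tx": 0.16, "ty": -0.16, "tz": 0, "wx": 0, "wy": 0, "wz": 0},
    {"grip": -1, "tx": 0.32, "ty": -0.33, "tz": 0, "wx": 0, "wy": 0, "wz": 0},
    {"grip": -1, "tx": 0.49, "ty": -0.5, "tz": 0, "wx": 0, "wy": 0, "wz": 0},
    {"grip": -1, "tx": 0.66, "ty": -0.67, "tz": 0, "wx": 0, "wy": 0, "wz": 0},
    {"grip": -1, "tx": 0.82, "ty": -0.84, "tz": 0, "wx": 0, "wy": 0, "wz": 0},
    {"grip": -1, "tx": 0.98, "ty": -1, "tz": 0, "wx": 0, "wy": 0, "wz": 0}
  ]
}}

```text
t: 22.25
ee_pos: [454.4, 52.6, 200.3]
orientation: [-0.001, 0.913, 0.407, -0.002]
ft_force: [1.3, 1.0, -1.7]
grip_width: 0.494
```

>>> {"name": "jog_arm", "arguments": {
  "rows": [
    {"grip": -1, "tx": 0.16, "ty": -0.16, "tz": 0, "wx": 0, "wy": 0, "wz": 0},
    {"grip": -1, "tx": 0.32, "ty": -0.33, "tz": 0, "wx": 0, "wy": 0, "wz": 0},
    {"grip": -1, "tx": 0.49, "ty": -0.5, "tz": 0, "wx": 0, "wy": 0, "wz": 0},
    {"grip": -1, "tx": 0.66, "ty": -0.67, "tz": 0, "wx": 0, "wy": 0, "wz": 0},
    {"grip": -1, "tx": 0.82, "ty": -0.84, "tz": 0, "wx": 0, "wy": 0, "wz": 0},
    {"grip": -1, "tx": 0.98, "ty": -1, "tz": 0, "wx": 0, "wy": 0, "wz": 0},
    {"grip": -1, "tx": 0.98, "ty": -1, "tz": 0, "wx": 0, "wy": 0, "wz": 0},
    {"grip": -1, "tx": 0.98, "ty": -1, "tz": 0, "wx": 0, "wy": 0, "wz": 0},
    {"grip": -1, "tx": 0.98, "ty": -1, "tz": 0, "wx": 0, "wy": 0, "wz": 0}
  ]
}}

```text
t: 23.15
ee_pos: [437.9, 329.1, 200.8]
orientation: [0.001, 0.913, 0.407, -0.002]
ft_force: [-0.1, -0.0, -2.1]
grip_width: 0.498
```

```bash
python3 st.py 410 359.3 100 48
```

```text
23.3 [438.5 328.9 202.2] F [ 0.8 -0.1 -2.1] M [ 0.01  0.01 -0.07] grip 0.5 yaw 47.94 j [ 0.54  0.1   1.46 -0.    1.58  1.27]
{'tx': 0.0179, 'ty': -0.2077, 'tz': 0.5107, 'wx': 0.0, 'wy': 0.0005, 'wz': -0.0006}
```

View pics/last.png

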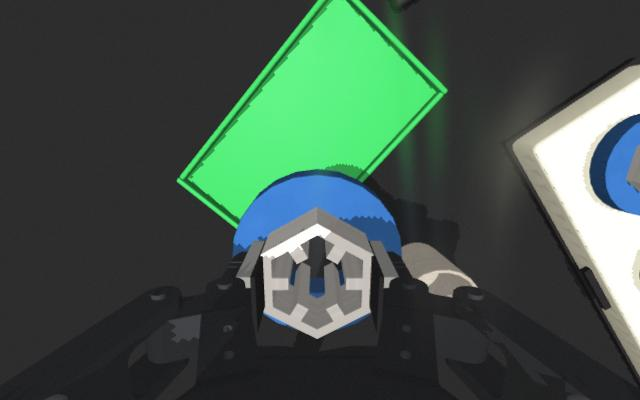

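```bash
python3 - <<'E'
from h import *
p=cam("wrist")
print(onz(p,182,181,18),onz(p,445,92,18))
c=np.array([461.5,365.5]);a=np.radians(6.83);u=np.array([np.cos(a),np.sin(a)]);v=np.array([-u[1],u[0]])
for i,j in((1,1),(1,-1),(-1,1),(-1,-1)): print(c+i*110*u+j*65*v, proj(p,np.array([*(c+i*110*u+j*65*v),18])))
E
```

```text
[348.57637406 415.32904392  18.        ] [573.79103562 316.90785094  18.        ]
[562.98931995 443.12034486] [338.64038539 -23.12174203]
[578.44942273 314.042906  ] [451.40402903  90.78492511]
[344.55057727 416.957094  ] [177.71876858 182.58933521]
[360.01068005 287.87965514] [286.60645177 267.94677523]
```

>>> {"name": "jog_arm", "arguments": {
  "rows": [
    {"grip": -1, "tx": 0.018, "ty": -0.208, "tz": 0, "wx": 0, "wy": 0, "wz": 0},
    {"grip": -1, "tx": 0.018, "ty": -0.208, "tz": 0.2, "wx": 0, "wy": 0, "wz": 0},
    {"grip": -1, "tx": 0.018, "ty": -0.208, "tz": 0.4, "wx": 0, "wy": 0, "wz": 0},
    {"grip": -1, "tx": 0.018, "ty": -0.208, "tz": 0.6, "wx": 0, "wy": 0, "wz": 0},
    {"grip": -1, "tx": 0.018, "ty": -0.208, "tz": 0.7, "wx": 0, "wy": 0, "wz": 0},
    {"grip": -1, "tx": 0.018, "ty": -0.208, "tz": 0.74, "wx": 0, "wy": 0, "wz": 0},
    {"grip": -1, "tx": 0.018, "ty": -0.208, "tz": 0.77, "wx": 0, "wy": 0, "wz": 0},
    {"grip": -1, "tx": 0.018, "ty": -0.208, "tz": 0.77, "wx": 0, "wy": 0, "wz": 0},
    {"grip": -1, "tx": 0.018, "ty": -0.208, "tz": 0.775, "wx": 0, "wy": 0, "wz": 0},
    {"grip": -1, "tx": 0.018, "ty": -0.208, "tz": 0.775, "wx": 0, "wy": 0, "wz": 0}
  ]
}}

```text
t: 24.35
ee_pos: [410.5, 361.1, 48.9]
orientation: [-0.0, 0.913, 0.407, 0.001]
ft_force: [-0.4, 0.1, -1.8]
grip_width: 0.497
```

```bash
python3 st.py 410 359.3 48 48
```

```text
24.5 [410.1 360.9  48.2] F [ 0.5  0.  -2.3] M [-0.    0.01  0.  ] grip 0.494 yaw 48.06 j [ 0.62  0.21  1.66 -0.    1.27  1.35]
{'tx': -0.0064, 'ty': 0.0051, 'tz': 0.0012, 'wx': 0.0002, 'wy': -0.0008, 'wz': 0.0007}
```

Nearly down; lower 2 mm more, release, rise.

>>> {"name": "jog_arm", "arguments": {
  "rows": [
    {"grip": -1, "tx": 0, "ty": 0, "tz": 0.01, "wx": 0, "wy": 0, "wz": 0},
    {"grip": -1, "tx": 0, "ty": 0, "tz": 0.01, "wx": 0, "wy": 0, "wz": 0},
    {"grip": -1, "tx": 0, "ty": 0, "tz": 0.01, "wx": 0, "wy": 0, "wz": 0},
    {"grip": 1, "tx": 0, "ty": 0, "tz": 0.01, "wx": 0, "wy": 0, "wz": 0},
    {"grip": 1, "tx": 0, "ty": 0, "tz": 0, "wx": 0, "wy": 0, "wz": 0},
    {"grip": 1, "tx": 0, "ty": 0, "tz": 0, "wx": 0, "wy": 0, "wz": 0},
    {"grip": 1, "tx": 0, "ty": 0, "tz": 0, "wx": 0, "wy": 0, "wz": 0},
    {"grip": 1, "tx": 0, "ty": 0, "tz": -0.2, "wx": 0, "wy": 0, "wz": 0},
    {"grip": 1, "tx": 0, "ty": 0, "tz": -0.4, "wx": 0, "wy": 0, "wz": 0},
    {"grip": 1, "tx": 0, "ty": 0, "tz": -0.6, "wx": 0, "wy": 0, "wz": 0},
    {"grip": 1, "tx": 0, "ty": 0, "tz": -0.8, "wx": 0, "wy": 0, "wz": 0},
    {"grip": 1, "tx": 0, "ty": 0, "tz": -0.8, "wx": 0, "wy": 0, "wz": 0},
    {"grip": 1, "tx": 0, "ty": 0, "tz": -0.8, "wx": 0, "wy": 0, "wz": 0}
  ]
}}

```text
t: 25.8
ee_pos: [410.2, 361.0, 208.7]
orientation: [-0.0, 0.913, 0.407, 0.001]
ft_force: [-0.6, -0.2, -1.0]
grip_width: 1.001
```

```bash
python3 st.py 510 -200 220 48;  python3 - <<'E'
from h import *
p=cam("wrist"); print(disc(p,410,360,z=21),hub(p,410,360,45))
t=cam("top")
for g in((474,-229),(440,-360),(592,-288)): print(disc(t,*g))
E
```

```text
25.95 [409.  360.1 205.2] F [-0.  -0.7 -0.3] M [-0.03 -0.   -0.01] grip 0.998 yaw 48.05 j [ 0.62  0.09  1.46 -0.    1.59  1.35]
{'tx': -1.7455, 'ty': 2.2475, 'tz': -0.0687, 'wx': -0.0005, 'wy': 0.0025, 'wz': 0.0006}
[409.1 361.8  39.6] (array([409.1179834, 361.765169 ]), np.float64(18.0), np.float64(47.96733639701806), np.float64(44.4161303801691))
None
[ 441.3 -361.3   44.1]
[ 593.5 -289.4   44.3]
```

>>> {"name": "jog_arm", "arguments": {
  "rows": [
    {"grip": 1, "tx": -0.14, "ty": 0.17, "tz": 0, "wx": 0, "wy": 0, "wz": 0},
    {"grip": 1, "tx": -0.28, "ty": 0.34, "tz": 0, "wx": 0, "wy": 0, "wz": 0},
    {"grip": 1, "tx": -0.42, "ty": 0.51, "tz": 0, "wx": 0, "wy": 0, "wz": 0},
    {"grip": 1, "tx": -0.56, "ty": 0.68, "tz": 0, "wx": 0, "wy": 0, "wz": 0},
    {"grip": 1, "tx": -0.68, "ty": 0.84, "tz": 0, "wx": 0, "wy": 0, "wz": 0},
    {"grip": 1, "tx": -0.8, "ty": 1, "tz": 0, "wx": 0, "wy": 0, "wz": 0}
  ]
}}

```text
t: 26.65
ee_pos: [451.1, 106.3, 206.4]
orientation: [-0.0, 0.913, 0.407, -0.001]
ft_force: [0.8, 0.2, -0.2]
grip_width: 1.003
```

>>> {"name": "jog_arm", "arguments": {
  "rows": [
    {"grip": 1, "tx": -0.14, "ty": 0.17, "tz": 0, "wx": 0, "wy": 0, "wz": 0.09},
    {"grip": 1, "tx": -0.28, "ty": 0.34, "tz": 0, "wx": 0, "wy": 0, "wz": 0.18},
    {"grip": 1, "tx": -0.42, "ty": 0.51, "tz": 0, "wx": 0, "wy": 0, "wz": 0.27},
    {"grip": 1, "tx": -0.56, "ty": 0.68, "tz": 0, "wx": 0, "wy": 0, "wz": 0.32},
    {"grip": 1, "tx": -0.68, "ty": 0.84, "tz": 0, "wx": 0, "wy": 0, "wz": 0.32},
    {"grip": 1, "tx": -0.8, "ty": 1, "tz": 0, "wx": 0, "wy": 0, "wz": 0.32},
    {"grip": 1, "tx": -0.8, "ty": 1, "tz": 0, "wx": 0, "wy": 0, "wz": 0.32},
    {"grip": 1, "tx": -0.8, "ty": 1, "tz": 0, "wx": 0, "wy": 0, "wz": 0.32}
  ]
}}

```text
t: 27.45
ee_pos: [492.9, -145.1, 206.2]
orientation: [-0.001, 0.986, 0.166, -0.001]
ft_force: [0.5, 1.1, -0.5]
grip_width: 1.001
```

```bash
python3 st.py 593.6 -287.4 95 19.3;  python3 - <<'E'
from h import *
p=cam("wrist"); print(disc(p,592,-288), hub(p,592,-288),hub(p,440,-360),disc(p,441,-361))
E
```

```text
27.6 [ 493.1 -143.5  207. ] F [ 0.1  0.  -0.2] M [ 0.    0.04 -0.01] grip 1.0 yaw 19.34 j [-0.39  0.02  1.54  0.    1.58  0.84]
{'tx': 0.2362, 'ty': 0.8461, 'tz': 0.5592, 'wx': -0.0006, 'wy': 0.0004, 'wz': 0.0005}
[ 591.4 -284.8   42.9] (array([ 592.50513873, -287.91406514]), np.float64(49.5), np.float64(19.34002790569561), np.float64(43.395325519370346)) (array([ 453.34275127, -362.93128933]), np.float64(33.0), np.float64(56.83756328882877), np.float64(30.830938156742963)) [ 453.8 -356.    42.9]
```

>>> {"name": "jog_arm", "arguments": {
  "rows": [
    {"grip": 1, "tx": 0.06, "ty": 0.21, "tz": 0, "wx": 0, "wy": 0, "wz": 0},
    {"grip": 1, "tx": 0.12, "ty": 0.42, "tz": 0, "wx": 0, "wy": 0, "wz": 0},
    {"grip": 1, "tx": 0.18, "ty": 0.63, "tz": 0, "wx": 0, "wy": 0, "wz": 0},
    {"grip": 1, "tx": 0.236, "ty": 0.846, "tz": 0.1, "wx": 0, "wy": 0, "wz": 0},
    {"grip": 1, "tx": 0.236, "ty": 0.846, "tz": 0.3, "wx": 0, "wy": 0, "wz": 0},
    {"grip": 1, "tx": 0.236, "ty": 0.846, "tz": 0.5, "wx": 0, "wy": 0, "wz": 0},
    {"grip": 1, "tx": 0.236, "ty": 0.846, "tz": 0.56, "wx": 0, "wy": 0, "wz": 0},
    {"grip": 1, "tx": 0.236, "ty": 0.846, "tz": 0.56, "wx": 0, "wy": 0, "wz": 0},
    {"grip": 1, "tx": 0.236, "ty": 0.846, "tz": 0.56, "wx": 0, "wy": 0, "wz": 0}
  ]
}}

```text
t: 28.55
ee_pos: [594.8, -288.6, 97.9]
orientation: [0.001, 0.986, 0.168, 0.001]
ft_force: [0.9, 0.4, 0.7]
grip_width: 1.002
```

```bash
python3 st.py 593.6 -287.4 43 19.3;  python3 - <<'E'
from h import *
p=cam("wrist"); print(disc(p,592,-288), hub(p,592,-288))
t=cam("top"); print(disc(t,441,-361))
E
```

```text
28.7 [ 595.3 -289.4   99.2] F [ 0.2 -0.3  0.9] M [ 0.03 -0.02 -0.02] grip 0.999 yaw 19.29 j [-0.54  0.4   1.3  -0.    1.43  0.7 ]
{'tx': -0.0058, 'ty': -0.0135, 'tz': 0.2811, 'wx': 0.003, 'wy': -0.0025, 'wz': -0.0002}
[ 593.5 -288.    40.7] (array([ 600.27376061, -288.20789373]), np.float64(49.5), np.float64(47.79790520981394), np.float64(38.808591162160134))
[ 440.9 -361.6   44.2]
```

>>> {"name": "jog_arm", "arguments": {
  "rows": [
    {"grip": 1, "tx": -0.005, "ty": -0.008, "tz": 0.1, "wx": 0, "wy": 0, "wz": 0},
    {"grip": 1, "tx": -0.005, "ty": -0.008, "tz": 0.2, "wx": 0, "wy": 0, "wz": 0},
    {"grip": 1, "tx": -0.005, "ty": -0.008, "tz": 0.275, "wx": 0, "wy": 0, "wz": 0},
    {"grip": 1, "tx": -0.005, "ty": -0.008, "tz": 0.275, "wx": 0, "wy": 0, "wz": 0},
    {"grip": 1, "tx": -0.005, "ty": -0.008, "tz": 0.275, "wx": 0, "wy": 0, "wz": 0},
    {"grip": -1, "tx": -0.005, "ty": -0.008, "tz": 0.275, "wx": 0, "wy": 0, "wz": 0},
    {"grip": -1, "tx": -0.005, "ty": -0.008, "tz": 0.275, "wx": 0, "wy": 0, "wz": 0},
    {"grip": -1, "tx": -0.005, "ty": -0.008, "tz": 0.275, "wx": 0, "wy": 0, "wz": 0},
    {"grip": -1, "tx": -0.005, "ty": -0.008, "tz": 0.275, "wx": 0, "wy": 0, "wz": 0},
    {"grip": -1, "tx": -0.005, "ty": -0.008, "tz": 0.275, "wx": 0, "wy": 0, "wz": 0},
    {"grip": -1, "tx": -0.005, "ty": -0.008, "tz": 0.275, "wx": 0, "wy": 0, "wz": 0}
  ]
}}

```text
t: 29.9
ee_pos: [593.2, -288.3, 42.2]
orientation: [0.001, 0.986, 0.167, 0.001]
ft_force: [0.7, -0.7, 5.3]
grip_width: 0.499
```

>>> {"name": "jog_arm", "arguments": {
  "rows": [
    {"grip": -1, "tx": 0, "ty": 0, "tz": -0.2, "wx": 0, "wy": 0, "wz": 0},
    {"grip": -1, "tx": 0, "ty": 0, "tz": -0.4, "wx": 0, "wy": 0, "wz": 0},
    {"grip": -1, "tx": 0, "ty": 0, "tz": -0.6, "wx": 0, "wy": 0, "wz": 0},
    {"grip": -1, "tx": 0, "ty": 0, "tz": -0.8, "wx": 0, "wy": 0, "wz": 0},
    {"grip": -1, "tx": 0, "ty": 0, "tz": -0.9, "wx": 0, "wy": 0, "wz": 0},
    {"grip": -1, "tx": 0, "ty": 0, "tz": -0.9, "wx": 0, "wy": 0, "wz": 0},
    {"grip": -1, "tx": 0, "ty": 0, "tz": -0.9, "wx": 0, "wy": 0, "wz": 0}
  ]
}}

```text
t: 30.6
ee_pos: [591.7, -287.3, 218.7]
orientation: [-0.001, 0.986, 0.167, -0.001]
ft_force: [-0.6, 0.0, -1.9]
grip_width: 0.498
```

```bash
python3 st.py 622.2 -40.7 220 10.4 622 -40.7 220 70.4 
```

```text
30.75 [ 591.2 -287.1  216.7] F [ 0.4  0.1 -2.3] M [ 0.01 -0.02 -0.  ] grip 0.497 yaw 19.25 j [-0.54  0.34  1.15 -0.    1.66  0.7 ]
{'tx': 0.5527, 'ty': -1.1118, 'tz': -0.0134, 'wx': -0.0029, 'wy': 0.0029, 'wz': 0.0984}
{'tx': 0.5517, 'ty': -1.1121, 'tz': -0.0134, 'wx': -0.0041, 'wy': 0.0011, 'wz': -0.5683}
```

>>> {"name": "jog_arm", "arguments": {
  "rows": [
    {"grip": -1, "tx": -0.02, "ty": -0.2, "tz": -0.1, "wx": 0, "wy": 0, "wz": 0},
    {"grip": -1, "tx": -0.02, "ty": -0.4, "tz": -0.1, "wx": 0, "wy": 0, "wz": 0},
    {"grip": -1, "tx": -0.02, "ty": -0.6, "tz": -0.1, "wx": 0, "wy": 0, "wz": 0},
    {"grip": -1, "tx": -0.02, "ty": -0.8, "tz": -0.1, "wx": 0, "wy": 0, "wz": 0},
    {"grip": -1, "tx": -0.02, "ty": -1, "tz": -0.1, "wx": 0, "wy": 0, "wz": 0}
  ]
}}

```text
t: 31.25
ee_pos: [521.1, -98.6, 238.2]
orientation: [-0.001, 0.986, 0.167, -0.002]
ft_force: [0.3, 0.5, -1.7]
grip_width: 0.496
```

>>> {"name": "jog_arm", "arguments": {
  "rows": [
    {"grip": -1, "tx": 0.06, "ty": -0.2, "tz": 0, "wx": 0, "wy": 0, "wz": 0},
    {"grip": -1, "tx": 0.12, "ty": -0.4, "tz": 0, "wx": 0, "wy": 0, "wz": 0},
    {"grip": -1, "tx": 0.18, "ty": -0.6, "tz": 0, "wx": 0, "wy": 0, "wz": 0},
    {"grip": -1, "tx": 0.24, "ty": -0.8, "tz": 0, "wx": 0, "wy": 0, "wz": 0},
    {"grip": -1, "tx": 0.3, "ty": -0.95, "tz": 0, "wx": 0, "wy": 0, "wz": 0}
  ]
}}

```text
t: 31.75
ee_pos: [515.1, 101.2, 238.5]
orientation: [-0.0, 0.986, 0.168, -0.002]
ft_force: [0.4, -1.1, -1.9]
grip_width: 0.494
```

>>> {"name": "jog_arm", "arguments": {
  "rows": [
    {"grip": -1, "tx": 0.06, "ty": -0.2, "tz": 0, "wx": 0, "wy": 0, "wz": 0},
    {"grip": -1, "tx": 0.13, "ty": -0.4, "tz": 0, "wx": 0, "wy": 0, "wz": 0},
    {"grip": -1, "tx": 0.2, "ty": -0.6, "tz": 0, "wx": 0, "wy": 0, "wz": 0},
    {"grip": -1, "tx": 0.27, "ty": -0.8, "tz": 0, "wx": 0, "wy": 0, "wz": 0},
    {"grip": -1, "tx": 0.32, "ty": -0.95, "tz": 0, "wx": 0, "wy": 0, "wz": 0},
    {"grip": -1, "tx": 0.32, "ty": -0.95, "tz": 0, "wx": 0, "wy": 0, "wz": 0},
    {"grip": -1, "tx": 0.32, "ty": -0.95, "tz": 0, "wx": 0, "wy": 0, "wz": 0}
  ]
}}

```text
t: 32.45
ee_pos: [513.5, 299.6, 238.2]
orientation: [0.001, 0.986, 0.168, -0.002]
ft_force: [0.3, -0.1, -2.7]
grip_width: 0.499
```

```bash
python3 st.py 514.5 372.5 100 19.3
```

```text
32.6 [514.2 298.2 239.7] F [ 0.2  0.1 -1.9] M [-0.   -0.02 -0.02] grip 0.498 yaw 19.17 j [ 0.43  0.19  1.29 -0.    1.67  1.67]
{'tx': 0.1243, 'ty': -0.351, 'tz': 0.6981, 'wx': 0.0005, 'wy': 0.001, 'wz': -0.0014}
```

>>> {"name": "jog_arm", "arguments": {
  "rows": [
    {"grip": -1, "tx": 0.06, "ty": -0.18, "tz": 0, "wx": 0, "wy": 0, "wz": 0},
    {"grip": -1, "tx": 0.124, "ty": -0.35, "tz": 0.15, "wx": 0, "wy": 0, "wz": 0},
    {"grip": -1, "tx": 0.124, "ty": -0.35, "tz": 0.35, "wx": 0, "wy": 0, "wz": 0},
    {"grip": -1, "tx": 0.124, "ty": -0.35, "tz": 0.55, "wx": 0, "wy": 0, "wz": 0},
    {"grip": -1, "tx": 0.124, "ty": -0.35, "tz": 0.7, "wx": 0, "wy": 0, "wz": 0},
    {"grip": -1, "tx": 0.124, "ty": -0.35, "tz": 0.8, "wx": 0, "wy": 0, "wz": 0},
    {"grip": -1, "tx": 0.124, "ty": -0.35, "tz": 0.88, "wx": 0, "wy": 0, "wz": 0},
    {"grip": -1, "tx": 0.124, "ty": -0.35, "tz": 0.93, "wx": 0, "wy": 0, "wz": 0},
    {"grip": -1, "tx": 0.124, "ty": -0.35, "tz": 0.955, "wx": 0, "wy": 0, "wz": 0},
    {"grip": -1, "tx": 0.124, "ty": -0.35, "tz": 0.97, "wx": 0, "wy": 0, "wz": 0},
    {"grip": -1, "tx": 0.124, "ty": -0.35, "tz": 0.97, "wx": 0, "wy": 0, "wz": 0},
    {"grip": -1, "tx": 0.124, "ty": -0.35, "tz": 0.97, "wx": 0, "wy": 0, "wz": 0}
  ]
}}

```text
t: 33.8
ee_pos: [515.3, 374.1, 47.7]
orientation: [-0.0, 0.986, 0.167, 0.001]
ft_force: [-0.4, 0.4, -1.7]
grip_width: 0.499
```

```bash
python3 st.py 514.5 372.5 47 19.3
```

```text
33.95 [514.9 373.9  47.2] F [-0.1  0.4 -2.1] M [ 0.03 -0.02 -0.02] grip 0.496 yaw 19.26 j [ 0.54  0.4   1.42 -0.    1.32  1.77]
{'tx': -0.0043, 'ty': 0.0061, 'tz': 0.0011, 'wx': -0.0001, 'wy': -0.0008, 'wz': -0.0004}
```

>>> {"name": "jog_arm", "arguments": {
  "rows": [
    {"grip": -1, "tx": 0, "ty": 0, "tz": 0.01, "wx": 0, "wy": 0, "wz": 0},
    {"grip": -1, "tx": 0, "ty": 0, "tz": 0.01, "wx": 0, "wy": 0, "wz": 0},
    {"grip": -1, "tx": 0, "ty": 0, "tz": 0.01, "wx": 0, "wy": 0, "wz": 0},
    {"grip": 1, "tx": 0, "ty": 0, "tz": 0.01, "wx": 0, "wy": 0, "wz": 0},
    {"grip": 1, "tx": 0, "ty": 0, "tz": 0, "wx": 0, "wy": 0, "wz": 0},
    {"grip": 1, "tx": 0, "ty": 0, "tz": 0, "wx": 0, "wy": 0, "wz": 0},
    {"grip": 1, "tx": 0, "ty": 0, "tz": 0, "wx": 0, "wy": 0, "wz": 0},
    {"grip": 1, "tx": 0, "ty": 0, "tz": -0.2, "wx": 0, "wy": 0, "wz": 0},
    {"grip": 1, "tx": 0, "ty": 0, "tz": -0.4, "wx": 0, "wy": 0, "wz": 0},
    {"grip": 1, "tx": 0, "ty": 0, "tz": -0.6, "wx": 0, "wy": 0, "wz": 0},
    {"grip": 1, "tx": 0, "ty": 0, "tz": -0.8, "wx": 0, "wy": 0, "wz": 0},
    {"grip": 1, "tx": 0, "ty": 0, "tz": -0.9, "wx": 0, "wy": 0, "wz": 0},
    {"grip": 1, "tx": 0, "ty": 0, "tz": -0.9, "wx": 0, "wy": 0, "wz": 0}
  ]
}}

```text
t: 35.25
ee_pos: [516.2, 374.7, 231.6]
orientation: [-0.002, 0.986, 0.167, 0.004]
ft_force: [-0.1, 0.4, 0.8]
grip_width: 0.999
```

```bash
python3 st.py 470 -300 220 62;  python3 - <<'E'
from h import *
p=cam("wrist"); print(disc(p,514,372,z=21),hub(p,514,372,45),disc(p,409,361,z=21))
t=cam("top"); print(disc(t,440,-360))
E
```

```text
35.4 [514.  373.3 224.2] F [-0.1 -0.4 -0.7] M [ 0.   -0.02  0.03] grip 1.001 yaw 19.25 j [ 0.54  0.29  1.2  -0.    1.66  1.77]
{'tx': -1.3174, 'ty': 3.1057, 'tz': 0.0279, 'wx': -0.0003, 'wy': 0.0023, 'wz': -0.475}
[515.  375.5  39.6] (array([524.24655166, 379.93575834]), np.float64(49.0), np.float64(49.920827163788985), np.float64(34.812010881949384)) [412.1 362.4  41.7]
[ 440.9 -361.6   44.1]
```

>>> {"name": "jog_arm", "arguments": {
  "rows": [
    {"grip": 1, "tx": -0.09, "ty": 0.22, "tz": 0, "wx": 0, "wy": 0, "wz": 0},
    {"grip": 1, "tx": -0.18, "ty": 0.44, "tz": 0, "wx": 0, "wy": 0, "wz": 0},
    {"grip": 1, "tx": -0.27, "ty": 0.66, "tz": 0, "wx": 0, "wy": 0, "wz": 0},
    {"grip": 1, "tx": -0.36, "ty": 0.86, "tz": 0, "wx": 0, "wy": 0, "wz": 0},
    {"grip": 1, "tx": -0.45, "ty": 1, "tz": 0, "wx": 0, "wy": 0, "wz": 0}
  ]
}}

```text
t: 36.0
ee_pos: [494.7, 152.6, 224.3]
orientation: [0.0, 0.986, 0.166, -0.002]
ft_force: [-0.5, 0.2, 0.3]
grip_width: 1.0
```

>>> {"name": "jog_arm", "arguments": {
  "rows": [
    {"grip": 1, "tx": -0.09, "ty": 0.22, "tz": 0, "wx": 0, "wy": 0, "wz": 0},
    {"grip": 1, "tx": -0.18, "ty": 0.44, "tz": 0, "wx": 0, "wy": 0, "wz": 0},
    {"grip": 1, "tx": -0.27, "ty": 0.66, "tz": 0, "wx": 0, "wy": 0, "wz": 0},
    {"grip": 1, "tx": -0.36, "ty": 0.86, "tz": 0, "wx": 0, "wy": 0, "wz": 0},
    {"grip": 1, "tx": -0.45, "ty": 1, "tz": 0, "wx": 0, "wy": 0, "wz": 0}
  ]
}}

```text
t: 36.5
ee_pos: [475.5, -65.7, 224.5]
orientation: [-0.0, 0.986, 0.166, -0.002]
ft_force: [-0.2, -0.1, 0.3]
grip_width: 0.996
```

>>> {"name": "jog_arm", "arguments": {
  "rows": [
    {"grip": 1, "tx": -0.09, "ty": 0.22, "tz": 0, "wx": 0, "wy": 0, "wz": -0.09},
    {"grip": 1, "tx": -0.18, "ty": 0.44, "tz": 0, "wx": 0, "wy": 0, "wz": -0.18},
    {"grip": 1, "tx": -0.27, "ty": 0.66, "tz": 0, "wx": 0, "wy": 0, "wz": -0.27},
    {"grip": 1, "tx": -0.36, "ty": 0.86, "tz": 0, "wx": 0, "wy": 0, "wz": -0.36},
    {"grip": 1, "tx": -0.4, "ty": 0.95, "tz": 0, "wx": 0, "wy": 0, "wz": -0.45},
    {"grip": 1, "tx": -0.4, "ty": 0.95, "tz": 0, "wx": 0, "wy": 0, "wz": -0.475},
    {"grip": 1, "tx": -0.4, "ty": 0.95, "tz": 0, "wx": 0, "wy": 0, "wz": -0.475},
    {"grip": 1, "tx": -0.4, "ty": 0.95, "tz": 0, "wx": 0, "wy": 0, "wz": -0.475}
  ]
}}

```text
t: 37.3
ee_pos: [463.3, -268.6, 225.1]
orientation: [-0.001, 0.857, 0.515, -0.0]
ft_force: [-0.3, -0.0, -0.2]
grip_width: 0.996
```

```bash
python3 st.py 441.5 -359.6 95 62.3;  python3 - <<'E'
from h import *
p=cam("wrist"); print(disc(p,440,-360), hub(p,440,-360))
E
```

```text
37.45 [ 463.8 -268.3  226.1] F [-0.5 -0.1 -0.1] M [-0.01  0.02 -0.01] grip 1.001 yaw 62.03 j [-0.63  0.06  1.46  0.    1.62 -0.14]
{'tx': -0.4556, 'ty': 0.1163, 'tz': 0.6555, 'wx': -0.0004, 'wy': -0.0001, 'wz': -0.0029}
[ 441.3 -357.8   42.6] (array([ 439.72103591, -358.14125211]), np.float64(32.5), np.float64(0.1911028997932239), np.float64(47.535464763925354))
```

>>> {"name": "jog_arm", "arguments": {
  "rows": [
    {"grip": 1, "tx": -0.24, "ty": 0.06, "tz": 0.05, "wx": 0, "wy": 0, "wz": -0.004},
    {"grip": 1, "tx": -0.457, "ty": 0.113, "tz": 0.15, "wx": 0, "wy": 0, "wz": -0.004},
    {"grip": 1, "tx": -0.457, "ty": 0.113, "tz": 0.35, "wx": 0, "wy": 0, "wz": -0.004},
    {"grip": 1, "tx": -0.457, "ty": 0.113, "tz": 0.55, "wx": 0, "wy": 0, "wz": -0.004},
    {"grip": 1, "tx": -0.457, "ty": 0.113, "tz": 0.65, "wx": 0, "wy": 0, "wz": -0.004},
    {"grip": 1, "tx": -0.457, "ty": 0.113, "tz": 0.65, "wx": 0, "wy": 0, "wz": -0.004},
    {"grip": 1, "tx": -0.457, "ty": 0.113, "tz": 0.65, "wx": 0, "wy": 0, "wz": -0.004}
  ]
}}

```text
t: 38.2
ee_pos: [441.2, -360.2, 97.1]
orientation: [0.0, 0.855, 0.518, 0.0]
ft_force: [0.2, 0.4, 0.1]
grip_width: 0.998
```

```bash
python3 st.py 441 -359.6 43 62.4;  python3 - <<'E'
from h import *
p=cam("wrist"); print(disc(p,440,-360), hub(p,440,-360))
E
```

```text
38.35 [ 442.1 -361.2   99.2] F [ 0.2 -0.1  0.5] M [-0.02  0.01  0.01] grip 1.001 yaw 62.39 j [-0.78  0.21  1.55 -0.    1.38 -0.3 ]
{'tx': 0.0051, 'ty': -0.0097, 'tz': 0.2809, 'wx': 0.003, 'wy': 0.001, 'wz': -0.0001}
[ 440.1 -359.5   40.7] (array([ 440.00918749, -360.16191452]), np.float64(32.5), np.float64(2.5081274495397787), np.float64(44.44935570493209))
```

>>> {"name": "jog_arm", "arguments": {
  "rows": [
    {"grip": 1, "tx": 0.002, "ty": -0.009, "tz": 0.1, "wx": 0, "wy": 0, "wz": 0},
    {"grip": 1, "tx": 0.002, "ty": -0.009, "tz": 0.2, "wx": 0, "wy": 0, "wz": 0},
    {"grip": 1, "tx": 0.002, "ty": -0.009, "tz": 0.275, "wx": 0, "wy": 0, "wz": 0},
    {"grip": 1, "tx": 0.002, "ty": -0.009, "tz": 0.275, "wx": 0, "wy": 0, "wz": 0},
    {"grip": 1, "tx": 0.002, "ty": -0.009, "tz": 0.275, "wx": 0, "wy": 0, "wz": 0},
    {"grip": -1, "tx": 0.002, "ty": -0.009, "tz": 0.275, "wx": 0, "wy": 0, "wz": 0},
    {"grip": -1, "tx": 0.002, "ty": -0.009, "tz": 0.275, "wx": 0, "wy": 0, "wz": 0},
    {"grip": -1, "tx": 0.002, "ty": -0.009, "tz": 0.275, "wx": 0, "wy": 0, "wz": 0},
    {"grip": -1, "tx": 0.002, "ty": -0.009, "tz": 0.275, "wx": 0, "wy": 0, "wz": 0},
    {"grip": -1, "tx": 0.002, "ty": -0.009, "tz": 0.275, "wx": 0, "wy": 0, "wz": 0},
    {"grip": -1, "tx": 0.002, "ty": -0.009, "tz": 0.275, "wx": 0, "wy": 0, "wz": 0}
  ]
}}

```text
t: 39.5
ee_pos: [440.4, -360.1, 43.2]
orientation: [0.002, 0.856, 0.518, 0.001]
ft_force: [0.6, -0.2, 6.2]
grip_width: 0.498
```

>>> {"name": "jog_arm", "arguments": {
  "rows": [
    {"grip": -1, "tx": 0, "ty": 0, "tz": -0.2, "wx": 0, "wy": 0, "wz": 0},
    {"grip": -1, "tx": 0, "ty": 0, "tz": -0.4, "wx": 0, "wy": 0, "wz": 0},
    {"grip": -1, "tx": 0, "ty": 0, "tz": -0.6, "wx": 0, "wy": 0, "wz": 0},
    {"grip": -1, "tx": 0, "ty": 0, "tz": -0.8, "wx": 0, "wy": 0, "wz": 0},
    {"grip": -1, "tx": 0, "ty": 0, "tz": -0.95, "wx": 0, "wy": 0, "wz": 0},
    {"grip": -1, "tx": 0, "ty": 0, "tz": -0.95, "wx": 0, "wy": 0, "wz": 0},
    {"grip": -1, "tx": 0, "ty": 0, "tz": -0.95, "wx": 0, "wy": 0, "wz": 0}
  ]
}}

```text
t: 40.2
ee_pos: [438.7, -358.5, 229.0]
orientation: [-0.002, 0.856, 0.518, -0.001]
ft_force: [-1.1, -0.3, -8.2]
grip_width: 0.496
```

```bash
python3 st.py 622.2 -40.7 230 10.4 622.2 -40.7 230 70.4 622.2 -40.7 230 130.4
```

```text
40.35 [ 438.1 -358.   227. ] F [-0.   0.4 -6.5] M [-0.01 -0.01 -0.01] grip 0.496 yaw 62.36 j [-0.79  0.13  1.38 -0.    1.64 -0.3 ]
{'tx': 1.8324, 'ty': 0.0795, 'tz': -0.0115, 'wx': -0.0053, 'wy': 0.0008, 'wz': 0.5773}
{'tx': 1.8324, 'ty': 0.0795, 'tz': -0.0115, 'wx': -0.0048, 'wy': -0.0018, 'wz': -0.0893}
{'tx': 1.8324, 'ty': 0.0795, 'tz': -0.0115, 'wx': -0.0034, 'wy': -0.0042, 'wz': -0.756}
```

>>> {"name": "jog_arm", "arguments": {
  "rows": [
    {"grip": -1, "tx": 0.22, "ty": 0, "tz": 0, "wx": 0, "wy": 0, "wz": -0.045},
    {"grip": -1, "tx": 0.45, "ty": 0, "tz": 0, "wx": 0, "wy": 0, "wz": -0.09},
    {"grip": -1, "tx": 0.68, "ty": 0, "tz": 0, "wx": 0, "wy": 0, "wz": -0.09},
    {"grip": -1, "tx": 0.9, "ty": 0, "tz": 0, "wx": 0, "wy": 0, "wz": -0.09}
  ]
}}

```text
t: 40.75
ee_pos: [522.5, -197.7, 228.5]
orientation: [-0.002, 0.817, 0.577, -0.001]
ft_force: [1.1, -0.4, -6.4]
grip_width: 0.496
```

>>> {"name": "jog_arm", "arguments": {
  "rows": [
    {"grip": -1, "tx": 0.22, "ty": -0.03, "tz": 0, "wx": 0, "wy": 0, "wz": 0},
    {"grip": -1, "tx": 0.45, "ty": -0.06, "tz": 0, "wx": 0, "wy": 0, "wz": 0},
    {"grip": -1, "tx": 0.68, "ty": -0.06, "tz": 0, "wx": 0, "wy": 0, "wz": 0},
    {"grip": -1, "tx": 0.88, "ty": -0.06, "tz": 0, "wx": 0, "wy": 0, "wz": 0},
    {"grip": -1, "tx": 0.88, "ty": -0.06, "tz": 0, "wx": 0, "wy": 0, "wz": 0},
    {"grip": -1, "tx": 0.88, "ty": -0.06, "tz": 0, "wx": 0, "wy": 0, "wz": 0},
    {"grip": -1, "tx": 0.88, "ty": -0.06, "tz": 0, "wx": 0, "wy": 0, "wz": 0}
  ]
}}

```text
t: 41.45
ee_pos: [569.6, -30.4, 229.6]
orientation: [-0.001, 0.817, 0.577, -0.002]
ft_force: [-0.6, 0.3, -5.8]
grip_width: 0.494
```

```bash
python3 st.py 622.2 -40.7 150 70.4
```

```text
41.6 [570.  -31.  230.9] F [-0.5 -0.2 -6.6] M [-0.06 -0.03 -0.03] grip 0.498 yaw 70.35 j [-0.15  0.14  1.36 -0.    1.64  0.19]
{'tx': 0.0423, 'ty': 0.2626, 'tz': 0.4042, 'wx': -0.0006, 'wy': 0.0003, 'wz': -0.0005}
```

>>> {"name": "jog_arm", "arguments": {
  "rows": [
    {"grip": -1, "tx": 0.042, "ty": 0.2, "tz": 0, "wx": 0, "wy": 0, "wz": 0},
    {"grip": -1, "tx": 0.042, "ty": 0.262, "tz": 0.1, "wx": 0, "wy": 0, "wz": 0},
    {"grip": -1, "tx": 0.042, "ty": 0.262, "tz": 0.25, "wx": 0, "wy": 0, "wz": 0},
    {"grip": -1, "tx": 0.042, "ty": 0.262, "tz": 0.39, "wx": 0, "wy": 0, "wz": 0},
    {"grip": -1, "tx": 0.042, "ty": 0.262, "tz": 0.39, "wx": 0, "wy": 0, "wz": 0},
    {"grip": -1, "tx": 0.042, "ty": 0.262, "tz": 0.39, "wx": 0, "wy": 0, "wz": 0},
    {"grip": -1, "tx": 0.042, "ty": 0.262, "tz": 0.39, "wx": 0, "wy": 0, "wz": 0}
  ]
}}

```text
t: 42.3
ee_pos: [623.8, -40.1, 156.3]
orientation: [0.002, 0.817, 0.577, 0.002]
ft_force: [0.9, 0.5, -6.2]
grip_width: 0.497
```

```bash
python3 st.py 622.2 -40.7 126 70.4
```

```text
42.45 [623.7 -39.7 156.2] F [ 0.3  0.4 -6.2] M [-0.03  0.04 -0.03] grip 0.494 yaw 70.46 j [-0.15  0.29  1.34 -0.    1.51  0.19]
{'tx': -0.0074, 'ty': -0.0061, 'tz': 0.1511, 'wx': 0.0029, 'wy': -0.0005, 'wz': 0.0007}
```

>>> {"name": "jog_arm", "arguments": {
  "rows": [
    {"grip": -1, "tx": -0.003, "ty": -0.002, "tz": 0.04, "wx": 0, "wy": 0, "wz": 0},
    {"grip": -1, "tx": -0.003, "ty": -0.002, "tz": 0.08, "wx": 0, "wy": 0, "wz": 0},
    {"grip": -1, "tx": -0.003, "ty": -0.002, "tz": 0.11, "wx": 0, "wy": 0, "wz": 0},
    {"grip": -1, "tx": -0.003, "ty": -0.002, "tz": 0.14, "wx": 0, "wy": 0, "wz": 0},
    {"grip": -1, "tx": -0.003, "ty": -0.002, "tz": 0.14, "wx": 0, "wy": 0, "wz": 0},
    {"grip": -1, "tx": -0.003, "ty": -0.002, "tz": 0.14, "wx": 0, "wy": 0, "wz": 0}
  ]
}}

```text
t: 43.05
ee_pos: [621.9, -39.8, 125.1]
orientation: [-0.0, 0.817, 0.577, -0.0]
ft_force: [-0.1, -0.2, -6.6]
grip_width: 0.494
```

```bash
python3 st.py 622.2 -40.7 115 70.4
```

```text
43.2 [622.3 -39.9 126. ] F [-0.1 -0.3 -6.2] M [-0.01  0.03 -0.01] grip 0.496 yaw 70.47 j [-0.15  0.31  1.38 -0.    1.46  0.19]
{'tx': -0.004, 'ty': 0.001, 'tz': 0.0551, 'wx': 0.0005, 'wy': -0.0001, 'wz': 0.0008}
```

>>> {"name": "jog_arm", "arguments": {
  "rows": [
    {"grip": -1, "tx": 0, "ty": 0, "tz": 0.03, "wx": 0, "wy": 0, "wz": 0},
    {"grip": -1, "tx": 0, "ty": 0, "tz": 0.05, "wx": 0, "wy": 0, "wz": 0},
    {"grip": -1, "tx": 0, "ty": 0, "tz": 0.055, "wx": 0, "wy": 0, "wz": 0},
    {"grip": -1, "tx": 0, "ty": 0, "tz": 0.055, "wx": 0, "wy": 0, "wz": 0}
  ]
}}

```text
t: 43.6
ee_pos: [621.7, -39.9, 113.9]
orientation: [-0.0, 0.817, 0.577, -0.0]
ft_force: [0.8, 0.3, -6.3]
grip_width: 0.499
```

```bash
python3 st.py 622.2 -40.7 97 70.4
```

```text
43.75 [622.  -39.9 114.6] F [-0.1 -0.2 -6.8] M [-0.06  0.04  0.07] grip 0.497 yaw 70.46 j [-0.15  0.31  1.39 -0.    1.44  0.19]
{'tx': -0.0036, 'ty': 0.0024, 'tz': 0.0878, 'wx': -0.0, 'wy': 0.0, 'wz': 0.0007}
```

>>> {"name": "jog_arm", "arguments": {
  "rows": [
    {"grip": -1, "tx": 0, "ty": 0, "tz": 0.04, "wx": 0, "wy": 0, "wz": 0},
    {"grip": -1, "tx": 0, "ty": 0, "tz": 0.08, "wx": 0, "wy": 0, "wz": 0},
    {"grip": -1, "tx": 0, "ty": 0, "tz": 0.098, "wx": 0, "wy": 0, "wz": 0},
    {"grip": -1, "tx": 0, "ty": 0, "tz": 0.098, "wx": 0, "wy": 0, "wz": 0},
    {"grip": -1, "tx": 0, "ty": 0, "tz": 0.098, "wx": 0, "wy": 0, "wz": 0}
  ]
}}

```text
t: 44.25
ee_pos: [621.9, -39.8, 96.3]
orientation: [0.0, 0.817, 0.577, 0.0]
ft_force: [-5.0, 0.6, 4.8]
grip_width: 0.498
```

```bash
python3 st.py 622.2 -40.7 95 70.4
```

```text
44.4 [621.9 -39.8  96.3] F [-5.   1.   4.7] M [-0.    0.81 -0.  ] grip 0.498 yaw 70.47 j [-0.15  0.33  1.41 -0.    1.4   0.19]
{'tx': -0.0036, 'ty': 0.0027, 'tz': 0.0065, 'wx': 0.0003, 'wy': 0.0, 'wz': 0.0008}
```

>>> {"name": "jog_arm", "arguments": {
  "rows": [
    {"grip": 1, "tx": 0, "ty": 0, "tz": 0, "wx": 0, "wy": 0, "wz": 0},
    {"grip": 1, "tx": 0, "ty": 0, "tz": 0, "wx": 0, "wy": 0, "wz": 0},
    {"grip": 1, "tx": 0, "ty": 0, "tz": 0, "wx": 0, "wy": 0, "wz": 0},
    {"grip": 1, "tx": 0, "ty": 0, "tz": 0, "wx": 0, "wy": 0, "wz": 0},
    {"grip": 1, "tx": 0, "ty": 0, "tz": -0.2, "wx": 0, "wy": 0, "wz": 0},
    {"grip": 1, "tx": 0, "ty": 0, "tz": -0.4, "wx": 0, "wy": 0, "wz": 0},
    {"grip": 1, "tx": 0, "ty": 0, "tz": -0.6, "wx": 0, "wy": 0, "wz": 0},
    {"grip": 1, "tx": 0, "ty": 0, "tz": -0.7, "wx": 0, "wy": 0, "wz": 0},
    {"grip": 1, "tx": 0, "ty": 0, "tz": -0.7, "wx": 0, "wy": 0, "wz": 0}
  ]
}}

```text
t: 45.3
ee_pos: [624.0, -40.2, 240.2]
orientation: [0.003, 0.817, 0.577, 0.004]
ft_force: [0.4, -0.6, -0.7]
grip_width: 0.999
```

```bash
python3 st.py 520 -80 260 0
```

```text
45.45 [621.4 -39.8 232.7] F [-0.2 -0.4 -0.5] M [ 0.05  0.02 -0.02] grip 1.0 yaw 70.47 j [-0.15  0.26  1.22 -0.    1.67  0.19]
{'tx': -0.3591, 'ty': -0.4108, 'tz': -0.1348, 'wx': -0.0014, 'wy': 0.0015, 'wz': 0.7829}
```

>>> {"name": "jog_arm", "arguments": {
  "rows": [
    {"grip": 0, "tx": -0.18, "ty": -0.2, "tz": -0.13, "wx": 0, "wy": 0, "wz": 0.09},
    {"grip": -1, "tx": -0.36, "ty": -0.41, "tz": -0.13, "wx": 0, "wy": 0, "wz": 0.18},
    {"grip": -1, "tx": -0.36, "ty": -0.41, "tz": -0.13, "wx": 0, "wy": 0, "wz": 0.27},
    {"grip": -1, "tx": -0.36, "ty": -0.41, "tz": -0.13, "wx": 0, "wy": 0, "wz": 0.36},
    {"grip": -1, "tx": -0.36, "ty": -0.41, "tz": -0.13, "wx": 0, "wy": 0, "wz": 0.45},
    {"grip": -1, "tx": -0.36, "ty": -0.41, "tz": -0.13, "wx": 0, "wy": 0, "wz": 0.54},
    {"grip": -1, "tx": -0.36, "ty": -0.41, "tz": -0.13, "wx": 0, "wy": 0, "wz": 0.63},
    {"grip": -1, "tx": -0.36, "ty": -0.41, "tz": -0.13, "wx": 0, "wy": 0, "wz": 0.72},
    {"grip": -1, "tx": -0.36, "ty": -0.41, "tz": -0.13, "wx": 0, "wy": 0, "wz": 0.783},
    {"grip": -1, "tx": -0.36, "ty": -0.41, "tz": -0.13, "wx": 0, "wy": 0, "wz": 0.783}
  ]
}}

```text
t: 46.45
ee_pos: [519.8, -80.1, 258.0]
orientation: [-0.001, 1.0, 0.0, -0.002]
ft_force: [-0.3, -1.0, 0.6]
grip_width: 0.001
```

```bash
python3 st.py; python3 - <<'E'
from h import *
p=cam("wrist"); cv2.imwrite("pics/w9.png",p["frame"])
for x,y in((621.5,-41),(634,68),(646.5,176)):
    for z in(93,119): print(z,hub(p,x,y,z))
def red(p):
    h=cv2.cvtColor(p["frame"],cv2.COLOR_BGR2HSV); M=(((h[...,0]<6)|(h[...,0]>174))&(h[...,1]>150)&(h[...,2]>60)).astype(np.uint8)
    n,L,S,C=cv2.connectedComponentsWithStats(M); return [(np.round(C[i],1),S[i,4]) for i in range(1,n) if S[i,4]>25]
s=cam("side"); print(red(p),red(s))
a=max(red(p),key=lambda c:c[1])[0]
print(onz(p,*a,137), [tri((p,*a),(s,*b[0])) for b in red(s)])
E
```

```text
46.6 [520.2 -80.2 259.3] F [ 0.2  0.5 -0.2] M [-0.06  0.01 -0.02] grip -0.001 yaw 0.09 j [-0.26  0.04  1.42 -0.    1.69  1.31]
93 (array([621.10016216, -40.77272545]), np.float64(24.5), np.float64(10.780186727228065), np.float64(12.067652806201991))
119 (array([617.46298777, -43.39034672]), np.float64(40.5), np.float64(10.509569995294088), np.float64(39.986036157838534))
93 (array([633.61158636,  68.9565424 ]), np.float64(22.0), np.float64(17.208820656068244), np.float64(11.909857694774699))
119 (array([629.13814843,  55.36392485]), np.float64(23.5), np.float64(17.080964763501484), np.float64(10.844415829348748))
93 (array([641.82027444, 161.09953821]), np.float64(13.5), np.float64(17.68402250447534), np.float64(25.284154552005536))
119 (array([636.75091367, 138.90853   ]), np.float64(14.500000000000002), np.float64(16.52159851439905), np.float64(23.137158646580712))
[(array([386.7, 120.1]), np.int32(1100))] [(array([332.7, 157.2]), np.int32(54)), (array([ 81.6, 325.1]), np.int32(122)), (array([ 97.4, 382.8]), np.int32(769))]
[ 578.73015721 -127.4980851   137.        ] [(array([ 578.82213036, -126.92421398,  139.70829209]), np.float64(0.06406587284673808)), (array([525.2162528 , 309.71982157, 273.89748597]), np.float64(1411.2941501420544)), (array([484.62188906, 316.02449185, 197.34862127]), np.float64(961.5883278730493))]
```

View pics/w9.png

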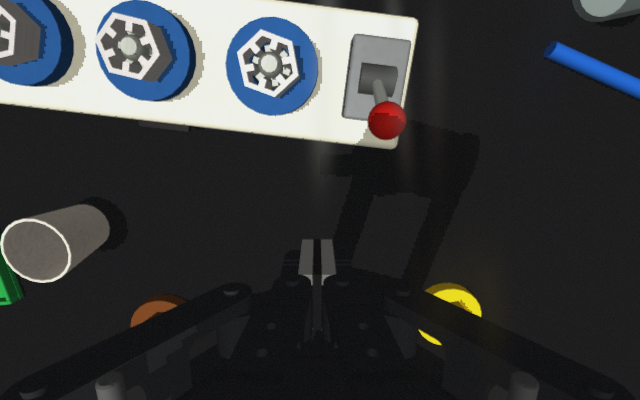

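```bash
python3 st.py 528 -120.5 150 -6.6
```

```text
46.85 [520.6 -80.3 260.8] F [-0.4 -0.3 -0.1] M [ 0.02  0.03 -0.02] grip 0.001 yaw 0.02 j [-0.26  0.03  1.42 -0.    1.69  1.31]
{'tx': 0.0368, 'ty': 0.2009, 'tz': 0.5542, 'wx': 0.0, 'wy': 0.0, 'wz': 0.0736}
```

>>> {"name": "jog_arm", "arguments": {
  "rows": [
    {"grip": -1, "tx": 0.037, "ty": 0.2, "tz": 0.1, "wx": 0, "wy": 0, "wz": 0.0736},
    {"grip": -1, "tx": 0.037, "ty": 0.2, "tz": 0.3, "wx": 0, "wy": 0, "wz": 0.0736},
    {"grip": -1, "tx": 0.037, "ty": 0.2, "tz": 0.5, "wx": 0, "wy": 0, "wz": 0.0736},
    {"grip": -1, "tx": 0.037, "ty": 0.2, "tz": 0.554, "wx": 0, "wy": 0, "wz": 0.0736},
    {"grip": -1, "tx": 0.037, "ty": 0.2, "tz": 0.554, "wx": 0, "wy": 0, "wz": 0.0736},
    {"grip": -1, "tx": 0.037, "ty": 0.2, "tz": 0.554, "wx": 0, "wy": 0, "wz": 0.0736}
  ]
}}

```text
t: 47.45
ee_pos: [529.1, -120.5, 152.2]
orientation: [0.0, 0.998, -0.058, 0.002]
ft_force: [0.0, 0.5, 0.9]
grip_width: 0.0
```

>>> {"name": "jog_arm", "arguments": {
  "rows": [
    {"grip": -1, "tx": 0.05, "ty": 0, "tz": 0, "wx": 0, "wy": 0, "wz": 0},
    {"grip": -1, "tx": 0.1, "ty": 0, "tz": 0, "wx": 0, "wy": 0, "wz": 0},
    {"grip": -1, "tx": 0.15, "ty": 0, "tz": 0, "wx": 0, "wy": 0, "wz": 0},
    {"grip": -1, "tx": 0.2, "ty": 0, "tz": 0, "wx": 0, "wy": 0, "wz": 0},
    {"grip": -1, "tx": 0.25, "ty": 0, "tz": 0, "wx": 0, "wy": 0, "wz": 0},
    {"grip": -1, "tx": 0.3, "ty": 0, "tz": 0, "wx": 0, "wy": 0, "wz": 0},
    {"grip": -1, "tx": 0.35, "ty": 0, "tz": 0, "wx": 0, "wy": 0, "wz": 0},
    {"grip": -1, "tx": 0.4, "ty": 0, "tz": 0, "wx": 0, "wy": 0, "wz": 0},
    {"grip": -1, "tx": 0.44, "ty": 0, "tz": 0, "wx": 0, "wy": 0, "wz": 0},
    {"grip": -1, "tx": 0.46, "ty": 0, "tz": 0, "wx": 0, "wy": 0, "wz": 0},
    {"grip": -1, "tx": 0.46, "ty": 0, "tz": 0, "wx": 0, "wy": 0, "wz": 0}
  ]
}}

```text
t: 48.55
ee_pos: [620.0, -131.0, 149.8]
orientation: [0.0, 0.998, -0.058, 0.0]
ft_force: [0.5, -0.1, -0.3]
grip_width: 0.0
```

```bash
cat > lev.py <<'E'
from h import *
def red(p):
    h=cv2.cvtColor(p["frame"],cv2.COLOR_BGR2HSV); M=(((h[...,0]<6)|(h[...,0]>174))&(h[...,1]>150)&(h[...,2]>60)).astype(np.uint8)
    n,L,S,C=cv2.connectedComponentsWithStats(M); return [(C[i],S[i,4]) for i in range(1,n) if S[i,4]>15]
s=cam("side"); t=cam("top")
for a in red(t):
    if 340<a[0][0]<390:
        for b in red(s):
            X,e=tri((t,*a[0]),(s,*b[0]))
            if e<8: print(X,e,"bench x",(X[:2]-np.array([611.5,-130]))@[.993,-.115])
print(red(t)[:4],red(s)[:4])
E
python3 st.py; python3 lev.py
```

```text
48.7 [ 619.5 -130.9  150.4] F [-0.5 -0.   0.5] M [ 0.04 -0.02 -0.08] grip -0.002 yaw -6.63 j [-0.3   0.31  1.32 -0.    1.51  1.39]
[(array([ 63.76953125, 200.01171875]), np.int32(256)), (array([ 44.79899497, 253.47487437]), np.int32(398))] [(array([317.8125, 148.5   ]), np.int32(16)), (array([ 81.5       , 325.01639344]), np.int32(122)), (array([ 97.35844156, 382.82857143]), np.int32(770))]
```

>>> {"name": "jog_arm", "arguments": {
  "rows": [
    {"grip": -1, "tx": 0.015, "ty": 0, "tz": 0, "wx": 0, "wy": 0, "wz": 0},
    {"grip": -1, "tx": 0.03, "ty": 0, "tz": 0, "wx": 0, "wy": 0, "wz": 0},
    {"grip": -1, "tx": 0.04, "ty": 0, "tz": 0, "wx": 0, "wy": 0, "wz": 0},
    {"grip": -1, "tx": 0.04, "ty": 0, "tz": 0, "wx": 0, "wy": 0, "wz": 0}
  ]
}}

```text
t: 49.2
ee_pos: [626.6, -131.7, 149.8]
orientation: [-0.0, 0.998, -0.058, -0.001]
ft_force: [-4.3, 0.8, 1.5]
grip_width: 0.0
```

```bash
python3 st.py; python3 lev.py
```

```text
49.35 [ 626.6 -131.7  149.8] F [-4.5  0.8  0.9] M [0.08 0.75 0.03] grip 0.001 yaw -6.63 j [-0.3   0.33  1.3  -0.    1.52  1.39]
[(array([ 63.74603175, 199.87301587]), np.int32(252)), (array([ 44.93765586, 253.47880299]), np.int32(401))] [(array([495.0625,  97.    ]), np.int32(32)), (array([316.57894737, 148.42105263]), np.int32(19)), (array([ 81.54545455, 325.02479339]), np.int32(121)), (array([ 97.35844156, 382.82857143]), np.int32(770))]
```

>>> {"name": "jog_arm", "arguments": {
  "rows": [
    {"grip": -1, "tx": 0.01, "ty": 0, "tz": 0, "wx": 0, "wy": 0, "wz": 0},
    {"grip": -1, "tx": 0.015, "ty": 0, "tz": 0, "wx": 0, "wy": 0, "wz": 0},
    {"grip": -1, "tx": 0.015, "ty": 0, "tz": 0, "wx": 0, "wy": 0, "wz": 0}
  ]
}}

```text
t: 49.75
ee_pos: [627.1, -131.8, 149.8]
orientation: [-0.0, 0.998, -0.058, -0.004]
ft_force: [-13.3, 1.4, 5.0]
grip_width: -0.001
```

>>> {"name": "jog_arm", "arguments": {
  "rows": [
    {"grip": -1, "tx": -0.15, "ty": 0, "tz": 0, "wx": 0, "wy": 0, "wz": 0},
    {"grip": -1, "tx": -0.35, "ty": 0, "tz": 0, "wx": 0, "wy": 0, "wz": 0},
    {"grip": -1, "tx": -0.5, "ty": 0, "tz": -0.15, "wx": 0, "wy": 0, "wz": 0},
    {"grip": -1, "tx": -0.6, "ty": -0.1, "tz": -0.35, "wx": 0, "wy": 0, "wz": 0},
    {"grip": -1, "tx": -0.6, "ty": -0.1, "tz": -0.55, "wx": 0, "wy": 0, "wz": 0},
    {"grip": -1, "tx": -0.6, "ty": -0.1, "tz": -0.55, "wx": 0, "wy": 0, "wz": 0},
    {"grip": -1, "tx": -0.6, "ty": -0.1, "tz": -0.55, "wx": 0, "wy": 0, "wz": 0}
  ]
}}

```text
t: 50.45
ee_pos: [514.8, -98.7, 262.3]
orientation: [0.001, 0.998, -0.058, 0.003]
ft_force: [0.7, 0.7, 0.1]
grip_width: -0.0
```

```bash
python3 st.py; python3 - <<'E'
from lev import *
p=cam("wrist"); r=red(p); print("wrist",r)
for a in r:
    for b in red(s):
        X,e=tri((p,*a[0]),(s,*b[0]))
        if e<8: print(X,e,"bench x",(X[:2]-np.array([611.5,-130]))@[.993,-.115])
for g in((409,361),(515,375)): print(disc(t,*g,z=21))
cv2.imwrite("pics/end.png",np.vstack([t["frame"][60:310,130:530],p["frame"][:250,120:520]]))
E
```

```text
50.6 [513.3 -98.5 258.3] F [-0.2  0.1 -0.6] M [-0.02 -0.02  0.01] grip 0.001 yaw -6.64 j [-0.3   0.03  1.43  0.    1.69  1.39]
[(array([ 63.78764479, 199.95366795]), np.int32(259)), (array([ 44.81296758, 253.46134663]), np.int32(401))] [(array([318.55769231, 147.5       ]), np.int32(52)), (array([ 81.54545455, 325.02479339]), np.int32(121)), (array([ 97.35844156, 382.82857143]), np.int32(770))]
wrist [(array([350.43295019,   4.11494253]), np.int32(261))]
[ 641.05485742 -130.56693911  143.7739331 ] 7.451785808866239 bench x 29.41317141931214
[410.3 357.   38.7]
[515.  371.1  38.9]
```

View pics/end.png

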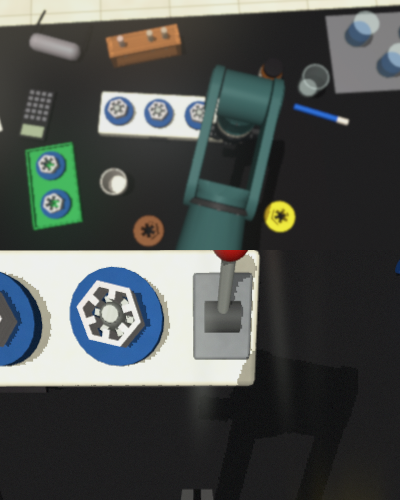

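```bash
python3 - <<'E'
from h import *
s=cam("side")
for b in(.3,.4,.5): print(b,proj(s,np.array([611.5+80*np.sin(b)*.993,-130-80*np.sin(b)*.115,67+80*np.cos(b)])))
manip.hand_in()
E
```

```text
0.3 [321.47676645 148.28305547]
0.4 [320.02542139 147.94944451]
0.5 [318.64208275 147.84996033]
the job is handed in; nothing more can be done
```

All five rotors are placed, the lock lever is pushed over to its stop, and the job was handed in about 51 s into the 210 s allowed.

- **Steel-filled rotors:** Three felt heavy, about 6 to 7 N when lifted. They are on seats 1, 2 and 3. Each meshed on the way down, and the tool stopped 96.3 to 96.6 mm above the table, close to the 96.4 mm worked out for a home rotor. The picture taken after the last fit shows the spindle nose level with the hub top on seats 1 and 2. Seat 3 was mostly out of that frame.
- **Hollow rotors:** Two felt light, about 2 to 3 N. They lie flat side by side in the green tray.
- **Lock lever:** I pushed it last, until the force rose to 13 N with only 0.5 mm more movement. Its knob then appeared in the side camera at pixel (318.6, 147.5); full throw predicts (318.6, 147.8).
- **Checks that disagreed:**
  - Far-off measurements were 1 to 2 mm off, and I corrected them by feel at the spindles.
  - My hub detector gave poor readings in shadow and around the noses of the seated rotors, so I judged seating by tool height and force.
  - A final two-view fix on the knob read short because the knob was cut off at the picture's edge.

I saw no rotor knocked aside and no grip slip. The final top view shows no sign that the cup, beaker, marker, calculator or the brown and yellow look-alikes moved, but the arm hid most of the jar.

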